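# Hang the guide roller on its axle

### The arm

A 6-joint arm with a two-finger parallel gripper is mounted at the origin on the work surface. World frame = base frame: x ahead of the robot, y to its left, z up, the work surface at z = 0. Lengths are in m, angles in rad, forces in N, time in s.
With the tool pointing down it reaches from about 0.35 to 0.775 m from the base axis. Payload 5.5 kg.
Tool frame: the origin (TCP) lies between the finger pads; the fingertips stand 19 mm ahead of it and the grasp point (between the pads) is the TCP (env.tcp_to_tips is the distance from the TCP to the fingertips, in m); z points along the fingers, y is the direction in which the jaws open and shut (so a half turn about z gives the same grasp; the last joint's range is limited). The gripper opens to 85 mm and grips with 20 to 120 N. Pads are 22 mm wide; open, the fingers measure 114 mm over their backs; the gripper's body (76 mm by 85 mm) begins 54 mm behind the grasp point. The pads swing forward as they close: fully open they stand 13 mm farther back than shut.
Start: joints at [-1.292, 0.313, 0.046, 1.304, 0, 1.431], TCP at [0.234, -0.525, 0.222] pointing down, gripper open.
Joint ranges: [-2.76, 2.76], [-0.86, 1.69], [-1.03, 1.26], [-2.2, 2.34], [-1.47, 1.5], [-3.14, 3.14]. Speed limits (rad/s): [2.57, 2.57, 3.14, 3.14, 3.14, 3.14].

### API

Orientations are given as a unit quaternion [w, x, y, z].
In Python, from workcell import env, eyes, job gives the robot as it stands. The module is installed in compiled form; this text tells all that it offers.
- The arm moves only by the tool move_arm, never from a script. Its argument "commands" is a list of rows, each a list of 3 entries, a list of its own where there are three numbers: the shift along the world's x, y, z as a fraction of full scale, then the turn, a rotation vector about the world's x, y, z as a fraction of full scale, then the gripper command: -1 is shut, 1 is fully open, values between are in proportion. In form: [[[x, y, z], [wx, wy, wz], gripper], ...]. A call has 1 to 5 rows; each row shifts and turns the commanded pose from where the row before left it; what a row does not reach is not made up. Full scale, the value 1, is 0.04 m for a shift and 8 degrees for a turn. A row lasts 1/10 s, in which the tool goes at most 50 mm and 8.59 degrees, less where a joint would pass 70% of its speed; a pose out of reach is approached as far as the arm can. A call with a number of a shift or a turn outside -1 to 1 is refused whole. A call with a gripper value outside its range is refused whole. The fingers move at their own pace and stop on an object; "newtons" is the grip in N (left out, the last holds). Time passes only in rows, so rows that do not move let the fingers close. It gives the time, the measured TCP pose, the force and the opening at its end, in the units of the state.
- env.get_state(): the state, without advancing time (a new reading comes with each control period).
- eyes.read_camera(name): name is "side" or "top"; returns a dict with "frame" (400x640x3 uint8, red, green, blue), "mtx" (3x3 intrinsics, pixels), "camera_from_world" (4x4, takes a point from world to camera coordinates). Camera axes: x right, y down, z forward; pixel columns grow to the right and rows downward; lengths in m; the calibration is good to about 2 mm. A picture is of the moment at which its call begins. There is no depth.
- job.hand_in(): hands the job in, once; it reports no verdict.
The state is a dict: "clock": time; "joint_pos": joint angles; "qvel": joint speeds; "tau": joint torques, N m; "tcp_pos": TCP position; "orientation": TCP orientation; "wrist_force": force on the tool from outside, world axes, zero at the start; "ft_torque": the same for the moment, N m; "finger_gap": finger opening in m.
Only numpy, scipy, OpenCV 4.12 (cv2) and the standard library are available. Lean on these libraries where they do the work, as an engineer would, in place of code of your own. Each camera call takes 0.05 s, during which the arm holds its last target.

### The job

Take the axle by its handle from the wooden rest, slide it through the roller that lies in the sloping chute, from the chute's low end until the axle's collar meets the roller, and lift the roller out on the axle. Lay the axle in the steel stand with the roller hanging between the two uprights and the handle outside on the side of the ball catch, and press it down past the catch until it is level and fully home at the bottom of both slots; then let go. Do not ram the roller or let it fall, and do not push the other things on the bench about.

Things in the scene. Friction and masses are not known exactly. Their poses are not given: they have to be found in the camera images.
- axle_handle (a point): Centre of the axle's black handle, a bar 44 mm long, 16 mm wide (across y), 22 mm tall (along z). x points along the axle from handle to tip; z is up in the rest. Axle is loose, 0.15 kg. At the start it lies level in the rest's V notches, axis 55 mm above the bench, handle towards the robot and overhanging freely.
- axle_near (a point): Point on the axle's axis 37 mm from the handle's centre: this bare part goes in the stand's near upright. From the handle's centre along x: handle to 22 mm, steel rod 12 mm diameter from 22 to 147 mm, and on it a fixed collar, 22 mm diameter, from 52 to 58 mm, against which the roller stops.
- axle_far (a point): point on the axle's axis 120 mm from the handle's centre: this part goes in the stand's far upright
- axle_tip (a point): the axle's tip, 150 mm from the handle's centre; the last 3 mm taper from 12 to 9 mm diameter
- roller_center (a point): Centre of the loose white plastic roller to hang: 50 mm diameter, 45 mm long, through bore 14 mm diameter (1 mm clearance round the rod), about 0.09 kg. x points along its bore, up the chute. It lies in the V trough with its low face within 2 mm of the low-end stop; a push of 1 to 2 N slides it up, 8 mm at most, to the rear stop.
- chute: Fixed grey V trough on legs; origin on the bench below the low-end stop; x (level) points from the low end, which looks towards the robot, to the high end. It rises along x at 25 degrees. Its edges lie 5 mm below the bore axis, 31 mm to either side. Nothing stands above it or before its low stop.
- chute_mouth (a point): Point on the roller's bore axis at the low-end stop's inner face, 170 mm above the bench (axes as chute; the bore axis rises from here at 25 degrees along x). Low stop (6 mm thick) and rear stop (53 mm up) are U-shaped, 28 mm wide, open at the top: axle and collar pass. Sides end level with the bore axis (low) and 12 mm below it (rear).
- rest: fixed wooden cradle where the axle lies at the start: board 125 x 60 x 12 mm with two V-notched posts 83 mm apart along its x; origin on the bench at its middle, 78.5 mm in x ahead of the handle's centre
- stand: Fixed stand, origin on the bench at its middle. Uprights 8 mm thick at x = -41.5 mm (near, robot's side, with the ball catch) and +41.5 mm (far), with top-open slots 14 mm wide. Axle home: level, along x, y = 0, handle's centre at x = -78.5 mm (10 mm either side fits). The slotted head is clamped at an unmeasured height: home axis 75 to 95 mm above the bench. Base plate 105 x 70 mm.
- catch (a joint): Travel of the stiffly sprung brass ball that pokes 4 mm into the near slot from +y, 8.5 mm above the home axis: 0 out, up to 0.006 m pushed aside. Push the axle down past it with about 3 to 8 N (its weight is not enough) until the slots' rigid bottom stops it; the ball then springs out above. Slots flare from 15 mm above the home axis to 38 mm wide at 27 mm above it.
- angle_plate: flat L-shaped steel plate with holes, 90 x 70 mm, 4 mm thick, lying on the bench; bystander, origin at the middle of its long leg's underside
- hinge_plate: dark two-leaf hinge lying open and flat, 70 x 66 mm, 7 mm at the knuckle; bystander, origin under its middle
- spare_roller: a shorter white roller standing on end on the bench, 48 mm diameter, 30 mm high, 22 mm bore: the wrong one, leave it; origin under its middle
- carton: closed cardboard box 90 x 120 x 60 mm high; bystander, origin under its middle
- screw_jar: clear jar with a dark lid, 64 mm diameter, 85 mm high; bystander, origin under its middle
- spanner: steel spanner lying on the bench; bystander
- red_bin: open parts bin 140 x 100 x 60 mm with fittings in it; bystander, origin under its middle

How it is judged:
By the outcome, as a careful person would: the job done as asked, in the order asked, and still so for the second after the job is handed in, with the robot touching nothing.
It also fails if it takes over 69 s, if anything falls off the work surface, if the arm or the gripper's body presses on something with over 40 N, if the wrist force passes 120 N, or if a joint passes its speed limit or range.

## Working session

There is one attempt and no reset: what is moved stays moved. The work goes in short steps, Python scripts to look and compute and a tool call to move; the robot and the scene stay as the last step left them, time stands still between calls to the robot, and variables do not carry over. Pictures are saved under pics/ and viewed, and the job is handed in when it is done.

Besides the shell and the picture viewer there is one more tool, called as name(argument=value, ...) on one line, values as JSON. move_arm: Moves the arm, as the interface text tells. Its arguments: {"type":"object","properties":{"commands":{"type":"array","items":{"type":"array"}},"newtons":{"type":"number"}},"required":["commands"]}

```bash
mkdir -p pics; ls; python3 - <<'E'
from workcell import env,eyes,job
import cv2,numpy as np
print(env.get_state())
for n in("side","top"):
    d=eyes.read_camera(n)
    cv2.imwrite(f"pics/{n}0.png",d["frame"][...,::-1])
    np.savez(f"{n}0.npz",**d)
    print(n,d["mtx"],d["camera_from_world"])
E
```

```text
pics
{'clock': 0.0, 'joint_pos': array([-1.29159053e+00,  3.13953115e-01,  4.49702869e-02,  1.30360039e+00,
        3.96029009e-05,  1.43119826e+00]), 'qvel': array([-0.00040345, -0.0003228 ,  0.00082385,  0.00099047,  0.00036957,
        0.00038387]), 'tau': array([-5.64407728e-04, -4.80627716e+01,  2.98533654e+01,  1.92578364e-02,
       -1.50359106e-04,  4.77787111e-06]), 'tcp_pos': array([ 0.23368986, -0.52478921,  0.22063224]), 'orientation': array([-8.92650632e-04,  9.78155026e-01,  2.07874832e-01, -4.25620807e-05]), 'wrist_force': array([ 0.84982602,  0.13751536, -0.24875478]), 'ft_torque': array([-0.04500895,  0.05279563, -0.04626483]), 'finger_gap': 0.08554076942921388}
side [[371.20401214   0.         320.03275714]
 [  0.         371.20401214 196.00107504]
 [  0.           0.           1.        ]] [[-0.87857079 -0.47749982  0.01035797  0.52362553]
 [-0.36543131  0.65809132 -0.65831282  0.30788773]
 [ 0.30752776 -0.58215954 -0.7526732   0.96162813]
 [ 0.          0.          0.          1.        ]]
top [[488.69970457   0.         319.14145408]
 [  0.         488.69970457 197.16419247]
 [  0.           0.           1.        ]] [[-0.021045   -0.99974923  0.00765387  0.01597331]
 [-0.99764341  0.02049938 -0.0654783   0.57943685]
 [ 0.06530498 -0.00901383 -0.99782464  1.36212733]
 [ 0.          0.          0.          1.        ]]
```

View pics/side0.png

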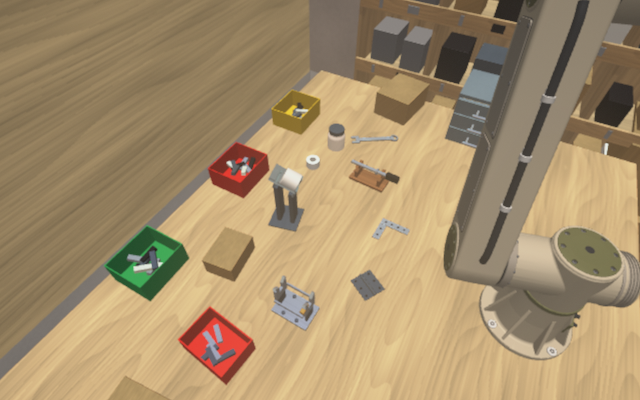

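View pics/top0.png

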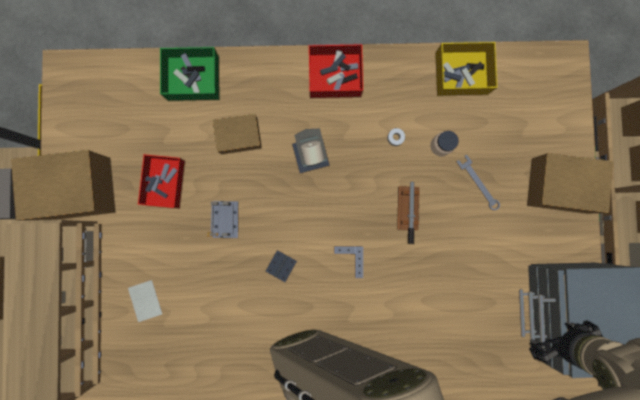

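```bash
cat > h.py <<'E'
import numpy as np,cv2
def load(n): 
    d=np.load(n); return d["frame"],d["mtx"],d["camera_from_world"]
def ray(n,u,v):
    f,K,T=load(n); R=T[:3,:3];t=T[:3,3]
    d=R.T@np.linalg.solve(K,[u,v,1.]); return -R.T@t,d
def onz(n,u,v,z):
    c,d=ray(n,u,v); return c+d*(z-c[2])/d[2]
def tri(n1,p1,n2,p2):
    c1,d1=ray(n1,*p1);c2,d2=ray(n2,*p2);d1=d1/np.linalg.norm(d1);d2=d2/np.linalg.norm(d2)
    s=np.linalg.lstsq(np.c_[d1,-d2],c2-c1,rcond=None)[0]
    a=c1+d1*s[0];b=c2+d2*s[1]; return (a+b)/2,np.linalg.norm(a-b)
def proj(n,p):
    f,K,T=load(n); q=K@(T[:3,:3]@np.array(p)+T[:3,3]); return q[:2]/q[2]
def crop(n,u0,v0,w,h,s,out):
    f=load(n)[0]; c=cv2.resize(f[v0:v0+h,u0:u0+w],None,fx=s,fy=s,interpolation=cv2.INTER_CUBIC)
    return c[...,::-1].copy()
E
python3 - <<'E'
from h import *
a=crop("top0.npz",385,170,50,80,6,0);b=crop("top0.npz",285,120,50,80,6,0)
cv2.imwrite("pics/t1.png",np.hstack([a,b]))
a=crop("side0.npz",340,150,66,50,6,0);b=crop("side0.npz",262,155,50,80,6,0)
a=cv2.copyMakeBorder(a,0,180,0,0,0)
cv2.imwrite("pics/s1.png",np.hstack([a,b]))
a=crop("top0.npz",200,190,50,60,6,0);b=crop("side0.npz",262,270,66,60,6,0)
cv2.imwrite("pics/st1.png",np.hstack([a,b]))
E
```

```text
(no output)
```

View pics/t1.png

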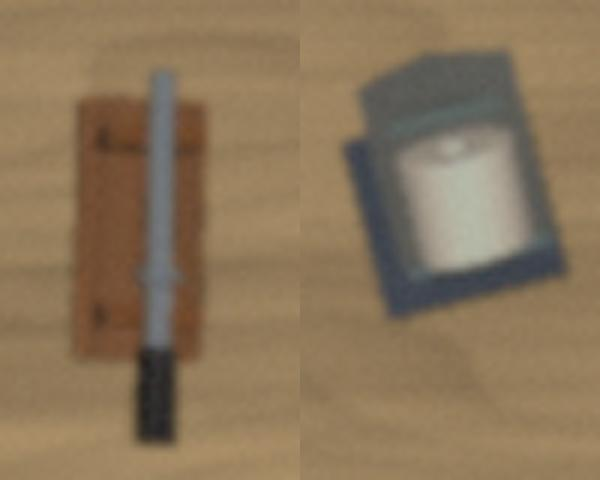

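View pics/s1.png

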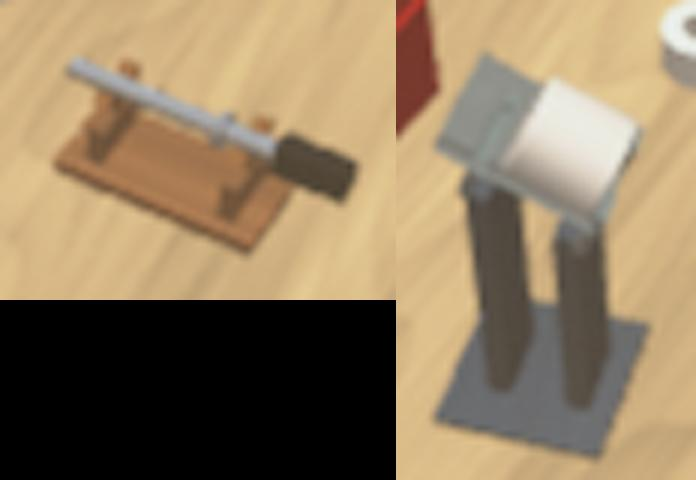

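View pics/st1.png

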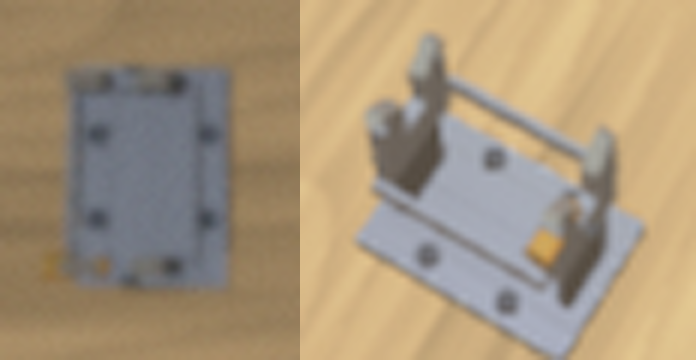

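```bash
python3 - <<'E'
from h import *
np.set_printoptions(precision=4,suppress=True)
for n in("top0.npz","side0.npz"): print(n,ray(n,0,0)[0])
f,_,_=load("top0.npz"); g=f.astype(int)
def blob(n,box,cond):
    f=load(n)[0].astype(int);u0,v0,u1,v1=box
    m=np.zeros(f.shape[:2],np.uint8); s=f[v0:v1,u0:u1]; m[v0:v1,u0:u1]=cond(s)
    k,l,st,c=cv2.connectedComponentsWithStats(m); i=1+np.argmax(st[1:,4])
    cnt=cv2.findContours((l==i).astype(np.uint8),cv2.RETR_EXTERNAL,cv2.CHAIN_APPROX_NONE)[0][0]
    print(n,st[i],c[i],cv2.minAreaRect(cnt)); return c[i],(l==i)
dark=lambda s:(s.max(2)<75)
steel=lambda s:(s[...,2]>s[...,0]-5)&(s.max(2)>80)
white=lambda s:(s.min(2)>165)
hc,_=blob("top0.npz",(400,220,425,250),dark)
hs,_=blob("side0.npz",(380,165,405,190),dark)
print("handle top@.055..",onz("top0.npz",*hc,.06)," tri",tri("top0.npz",hc,"side0.npz",hs))
c,m=blob("top0.npz",(400,175,425,229),steel)
ys,xs=np.nonzero(m); 
P=[onz("top0.npz",x,y,.061)[:2] for x,y in zip(xs,ys) if y<212]
l=cv2.fitLine(np.array(P,np.float32),cv2.DIST_L2,0,.001,.001).ravel();print("rod line",l,"yaw",np.degrees(np.arctan2(l[1],l[0])))
tip=onz("top0.npz",412,181.6,.058);print("tip",tip, onz("side0.npz",340+76/6,150+68/6,.055))
rc,m=blob("top0.npz",(295,135,330,170),white)
rs,_=blob("side0.npz",(275,160,312,195),white)
print("roller tri",tri("top0.npz",rc,"side0.npz",rs))
def px(u0,v0,x,y): return u0+(x+.5)/6-.5, v0+(y+.5)/6-.5
# chute base corners (top crop right: x-300)
for q in [(46,143),(92,318),(268,272)]: print("base",onz("top0.npz",*px(285,120,*q),.004))
for q in [(40,420),(205,458),(253,326)]: print("base s",onz("side0.npz",*px(262,155,*q),.004))
# stand base corners
for q in [(66,70),(230,68),(229,287),(73,287)]: print("stand",onz("top0.npz",*px(200,190,*q),.006))
for q in [(57,240),(262,358),(345,232)]: print("stand s",onz("side0.npz",*px(262,270,*q),.006))
E
```

```text
top0.npz [0.4895 0.0164 1.397 ]
side0.npz [0.2768 0.6072 0.9211]
top0.npz [408 228   6  15  89] [410.4719 235.0787] ((410.5, 235.0), (14.0, 5.0), 90.0)Traceback (most recent call last):
  File "<stdin>", line 15, in <module>
  File "<stdin>", line 8, in blob
    return _wrapfunc(a, 'argmax', axis=axis, out=out, **kwds)
    return bound(*args, **kwds)
ValueError: attempt to get argmax of an empty sequence
```

```bash
cat > b.py <<'E'
from h import *
np.set_printoptions(precision=4,suppress=True)
def blob(n,box,cond):
    f=load(n)[0].astype(int);u0,v0,u1,v1=box
    m=np.zeros(f.shape[:2],np.uint8); s=f[v0:v1,u0:u1]; m[v0:v1,u0:u1]=cond(s)
    k,l,st,c=cv2.connectedComponentsWithStats(m); i=1+np.argmax(st[1:,4])
    cnt=cv2.findContours((l==i).astype(np.uint8),cv2.RETR_EXTERNAL,cv2.CHAIN_APPROX_NONE)[0][0]
    print(n,st[i],c[i],cv2.minAreaRect(cnt)); return c[i],(l==i)
dark=lambda s:(s.max(2)<85)
steel=lambda s:(s[...,2]>s[...,0]-5)&(s.max(2)>80)
white=lambda s:(s.min(2)>165)
def px(u0,v0,x,y): return u0+(x+.5)/6-.5, v0+(y+.5)/6-.5
E
python3 - <<'E'
from b import *
hc,_=blob("top0.npz",(400,220,425,250),dark)
hs,_=blob("side0.npz",(380,165,405,190),dark)
print("handle top@.055..",onz("top0.npz",*hc,.06)," tri",tri("top0.npz",hc,"side0.npz",hs))
c,m=blob("top0.npz",(400,175,425,229),steel)
ys,xs=np.nonzero(m); 
P=[onz("top0.npz",x,y,.061)[:2] for x,y in zip(xs,ys) if y<212]
l=cv2.fitLine(np.array(P,np.float32),cv2.DIST_L2,0,.001,.001).ravel();print("rod line",l,"yaw",np.degrees(np.arctan2(l[1],l[0])))
tip=onz("top0.npz",412,181.6,.058);print("tip",tip, onz("side0.npz",340+76/6,150+68/6,.055))
rc,m=blob("top0.npz",(295,135,330,170),white)
rs,_=blob("side0.npz",(275,160,312,195),white)
print("roller tri",tri("top0.npz",rc,"side0.npz",rs))
# chute base corners (top crop right: x-300)
for q in [(46,143),(92,318),(268,272)]: print("base",onz("top0.npz",*px(285,120,*q),.004))
for q in [(40,420),(205,458),(253,326)]: print("base s",onz("side0.npz",*px(262,155,*q),.004))
# stand base corners
for q in [(66,70),(230,68),(229,287),(73,287)]: print("stand",onz("top0.npz",*px(200,190,*q),.006))
for q in [(57,240),(262,358),(345,232)]: print("stand s",onz("side0.npz",*px(262,270,*q),.006))
E
```

```text
top0.npz [408 227   6  17  95] [410.4842 235.2526] ((410.5, 235.0), (5.0, 16.0), 0.0)
side0.npz [386 175  12   8  46] [391.2609 178.3478] ((391.36212158203125, 178.34483337402344), (11.698805809020996, 3.713906764984131), 21.801406860351562)
handle top@.055.. [ 0.4676 -0.243   0.06  ]  tri (array([ 0.4666, -0.2449,  0.0513]), np.float64(0.0017010811209767006))
top0.npz [410 182   4  46 118] [411.2627 206.9492] ((411.5, 204.5), (3.0, 45.0), 0.0)
rod line [ 0.9983 -0.0579  0.5699 -0.2487] yaw -3.3178926
tip [ 0.6148 -0.2525  0.058 ] [ 0.6086 -0.2529  0.055 ]
top0.npz [311 148   5  14  34] [312.6176 153.6765] ((312.47998046875, 154.3599853515625), (13.01076602935791, 3.3941125869750977), 81.8698959350586)
side0.npz [282 168  20  19 240] [291.6417 177.075 ] ((291.3999938964844, 177.1999969482422), (16.994115829467773, 14.310833930969238), 26.56505012512207)
roller tri (array([0.6768, 0.0192, 0.19  ]), np.float64(0.0010196181850708514))
base [0.7371 0.0779 0.004 ]
base [0.6523 0.0574 0.004 ]
base [ 0.6727 -0.0272  0.004 ]
base s [0.7348 0.0775 0.004 ]
base s [0.6487 0.0572 0.004 ]
base s [ 0.6708 -0.0289  0.004 ]
stand [0.5752 0.313  0.006 ]
stand [0.5745 0.2353 0.006 ]
stand [0.471  0.2368 0.006 ]
stand [0.4725 0.3103 0.006 ]
stand s [0.5752 0.3029 0.006 ]
stand s [0.4723 0.3049 0.006 ]
stand s [0.4684 0.24   0.006 ]
```

move_arm(commands=[[[0.3, 0.36, 0], [0, 0, 0.95], 1], [[0.3, 0.36, 0], [0, 0, 0.95], 1], [[0.3, 0.36, 0], [0, 0, 0.95], 1], [[0.3, 0.36, 0], [0, 0, 0.95], 1]], newtons=100)

```text
clock: 0.5
tcp_pos: [0.2821, -0.4669, 0.221]
orientation: [-0.001, 0.888, 0.459, 0.0]
wrist_force: [0.6, -0.4, 0.6]
finger_gap: 0.0855
```

```bash
python3 -c "
from workcell import env
s=env.get_state();print(s['clock'],s['joint_pos'],s['tcp_pos'],s['orientation'])"
```

```text
0.5 [-1.17458681e+00  2.56772330e-01 -3.18210939e-02  1.28328606e+00
  5.87752321e-05  1.01245178e+00] [ 0.28205612 -0.46689764  0.22095638] [-5.37418594e-04  8.88248919e-01  4.59362128e-01  7.31473253e-05]
```

move_arm(commands=[[[0.29, 0.35, 0], [0, 0, 0.95], 1], [[0.29, 0.35, 0], [0, 0, 0.95], 1], [[0.29, 0.35, 0], [0, 0, 0.95], 1], [[0.29, 0.35, 0], [0, 0, 0.95], 1], [[0.29, 0.35, 0], [0, 0, 0.95], 1]])

```text
clock: 1.0
tcp_pos: [0.3401, -0.3968, 0.2211]
orientation: [-0.0, 0.69, 0.724, 0.0]
wrist_force: [-0.5, 0.4, -0.7]
finger_gap: 0.0852
```

move_arm(commands=[[[0.29, 0.35, 0], [0, 0, 0.95], 1], [[0.29, 0.35, 0], [0, 0, 0.95], 1], [[0.29, 0.35, 0], [0, 0, 0.95], 1], [[0.29, 0.35, 0], [0, 0, 0.95], 1], [[0.29, 0.35, 0], [0, 0, 0.95], 1]])

```text
clock: 1.5
tcp_pos: [0.398, -0.3269, 0.2211]
orientation: [-0.0, 0.417, 0.909, 0.0]
wrist_force: [1.0, -0.3, -0.3]
finger_gap: 0.0856
```

move_arm(commands=[[[0.29, 0.35, 0], [0, 0, 0.95], 0.4], [[0.29, 0.35, 0], [0, 0, 0.95], 0.4], [[0.29, 0.35, 0], [0, 0, 0.95], 0.4], [[0, 0, -0.3], [0, 0, 0.95], 0.2], [[0, 0, -0.3], [0, 0, 0.95], 0.2]])

```text
clock: 2.0
tcp_pos: [0.4331, -0.2852, 0.1972]
orientation: [0.0, 0.098, 0.995, -0.0]
wrist_force: [-0.7, 0.1, 0.1]
finger_gap: 0.0512
```

```bash
python3 -c "
from workcell import env
from scipy.spatial.transform import Rotation as R
s=env.get_state();print(s['clock'],s['joint_pos'],s['tcp_pos'],s['orientation']);q=s['orientation'];print(R.from_quat([*q[1:],q[0]]).as_matrix(),s['finger_gap'])"
```

```text
2.0 [-7.37280459e-01  2.12690533e-01 -1.47662532e-01  1.21028784e+00
  6.15475931e-05 -5.41579805e-01] [ 0.43306829 -0.28518566  0.19715373] [ 8.07216287e-05  9.76942515e-02  9.95216472e-01 -2.16788486e-05]
[[-9.80911653e-01  1.94453860e-01  1.56435191e-04]
 [ 1.94453853e-01  9.80911666e-01 -5.89223726e-05]
 [-1.64906787e-04 -2.73782162e-05 -9.99999986e-01]] 0.05115174628168559
```

move_arm(commands=[[[0.4, 0.5, -0.3], [0, 0, 0.9], 0.2], [[0.45, 0.55, -0.5], [0, 0, 0.1], 0.2], [[0, 0, -0.6], [0, 0, 0], 0.2], [[0, 0, -0.6], [0, 0, 0], 0.2], [[0, 0, 0], [0, 0, 0], 0.2]])

```text
clock: 2.5
tcp_pos: [0.4644, -0.2417, 0.1141]
orientation: [-0.003, 0.031, 1.0, 0.002]
wrist_force: [-0.3, 0.4, -0.5]
finger_gap: 0.0513
```

```bash
cat > snap.py <<'E'
from workcell import env,eyes
import cv2,numpy as np,sys
from scipy.spatial.transform import Rotation as R
tag=sys.argv[1]
for n in("side","top"):
    np.savez(f"{n}{tag}.npz",**eyes.read_camera(n))
s=env.get_state();q=s['orientation'];M=R.from_quat([*q[1:],q[0]]).as_matrix()
np.set_printoptions(precision=4,suppress=True)
print(s['clock'],s['joint_pos'],s['tcp_pos'],s['wrist_force'],s['ft_torque'],s['finger_gap']);print(M, "yaw",np.degrees(np.arctan2(-M[1,0],-M[0,0])),"pitch",np.degrees(np.arcsin(-M[2,0])))
from h import *
b=[list(map(int,a.split(","))) for a in sys.argv[2:]]
ims=[crop(f"{n}{tag}.npz",*bb,0) for n,bb in zip(("side","top"),b)]
H=max(i.shape[0] for i in ims)
cv2.imwrite(f"pics/{tag}.png",np.hstack([cv2.copyMakeBorder(i,0,H-i.shape[0],0,5,0) for i in ims]))
E
python3 snap.py a 340,130,70,70,5 380,160,70,100,5
```

```text
2.6 [-0.634   0.276  -0.2675  1.0289  0.0001 -0.571 ] [ 0.4662 -0.2435  0.1174] [ 0.3291 -1.1234  0.8596] [ 0.0338 -0.0092  0.0346] 0.05124775756497565
[[-0.998   0.0629 -0.0013]
 [ 0.0629  0.998   0.001 ]
 [ 0.0014  0.001  -1.    ]] yaw -3.6078910395550574 pitch -0.0779295788988121
```

View pics/a.png

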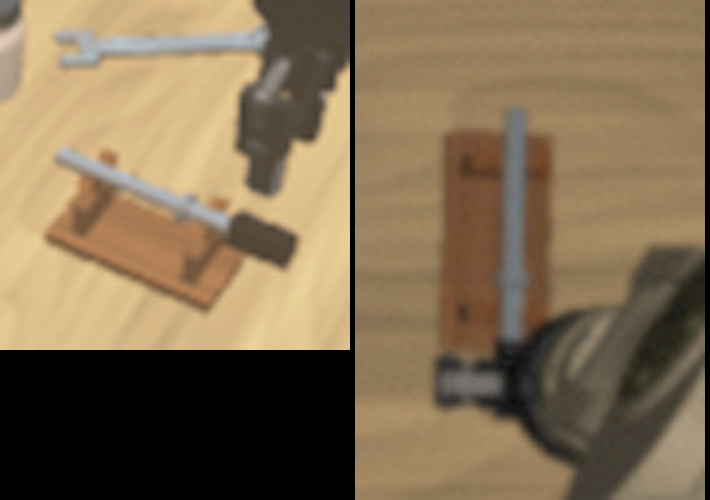

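move_arm(commands=[[[0, 0, -0.5], [0, 0, 0], 0.2], [[0, 0, -0.5], [0, 0, 0], 0.2], [[0, 0, -0.5], [0, 0, 0], 0.2], [[0, 0, 0], [0, 0, 0], 0.2], [[0, 0, 0], [0, 0, 0], 0.0]])

```text
clock: 3.1
tcp_pos: [0.4671, -0.2443, 0.0588]
orientation: [0.0, 0.032, 0.999, -0.0]
wrist_force: [0.4, 0.1, -0.2]
finger_gap: 0.0428
```

```bash
python3 snap.py b 340,130,70,70,5 380,160,70,100,5
```

```text
3.2 [-0.6342  0.3281 -0.3517  0.8881  0.0001 -0.571 ] [ 0.4677 -0.2447  0.0593] [-0.4147 -0.4948 -0.2713] [-0.0639 -0.0303  0.0089] 0.042712628362127004
[[-0.998   0.0631  0.0023]
 [ 0.0631  0.998  -0.0016]
 [-0.0024 -0.0014 -1.    ]] yaw -3.6171126974298007 pitch 0.1388092610935626
```

View pics/b.png

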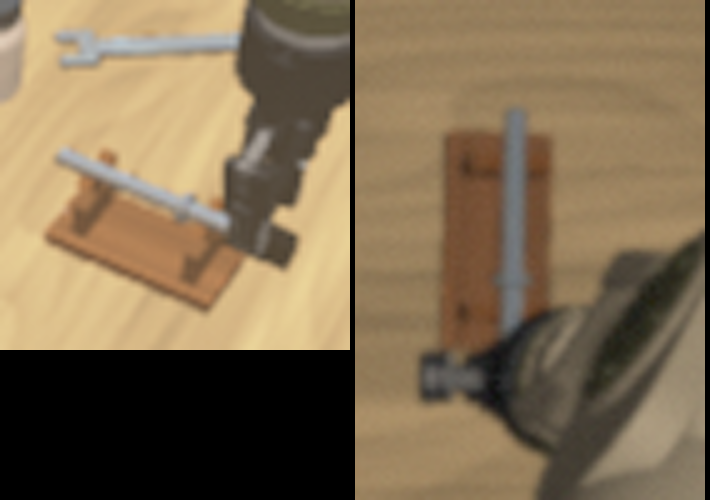

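move_arm(commands=[[[0, 0, -0.1], [0, 0, 0], -0.3], [[0, 0, 0], [0, 0, 0], -0.6], [[0, 0, 0], [0, 0, 0], -1], [[0, 0, 0], [0, 0, 0], -1], [[0, 0, 0], [0, 0, 0], -1]], newtons=100)

```text
clock: 3.7
tcp_pos: [0.4668, -0.2443, 0.0539]
orientation: [0.0, 0.032, 1.0, -0.0]
wrist_force: [-1.7, -2.0, 2.9]
finger_gap: 0.0101
```

move_arm(commands=[[[0, 0, 0], [0, 0, 0], -1], [[0, 0, 0], [0, 0, 0], -1], [[0, 0, 0], [0, 0, 0], -1], [[0, 0, 0.1], [0, 0, 0], -1], [[0, 0, 0.2], [0, 0, 0], -1]])

```text
clock: 4.2
tcp_pos: [0.4656, -0.2424, 0.0647]
orientation: [-0.001, 0.031, 1.0, 0.001]
wrist_force: [-0.7, 0.2, -1.4]
finger_gap: 0.01
```

```bash
python3 snap.py c 340,130,70,70,5 380,160,70,100,5
```

```text
4.3 [-0.6336  0.3209 -0.3429  0.9068  0.0007 -0.5711] [ 0.4669 -0.2435  0.0662] [ 0.0197  0.3217 -1.1991] [ 0.0023  0.0734 -0.0417] 0.010162077947626488
[[-0.998   0.0624  0.0006]
 [ 0.0624  0.998   0.0004]
 [-0.0006  0.0005 -1.    ]] yaw -3.5803454347578465 pitch 0.03152642004265457
```

View pics/c.png

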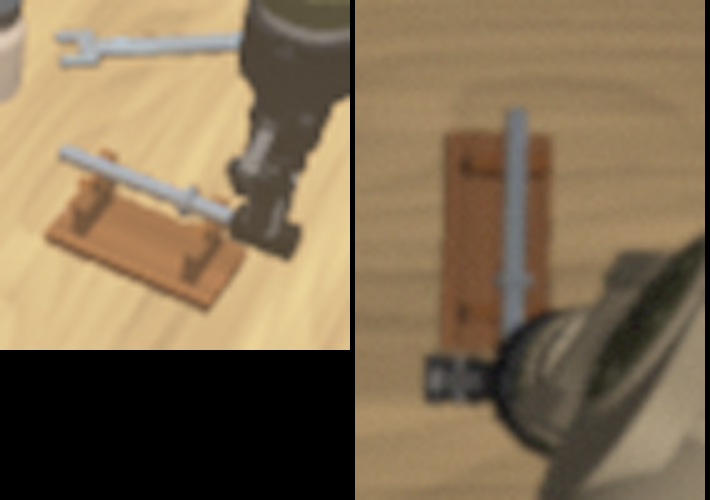

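```bash
python3 - <<'E'
from b import *
a=crop("top0.npz",292,125,40,55,12,0);b=crop("side0.npz",268,160,46,50,12,0)
for im in(a,b):
  for i in range(0,im.shape[1],60): cv2.line(im,(i,0),(i,6),(0,0,255),1)
  for i in range(0,im.shape[0],60): cv2.line(im,(0,i),(6,i),(0,0,255),1)
b=cv2.copyMakeBorder(b,0,a.shape[0]-b.shape[0],0,0,0) if a.shape[0]>b.shape[0] else b
cv2.imwrite("pics/ch.png",cv2.resize(np.hstack([a,b]),None,fx=.75,fy=.75))
p=onz("top0.npz",*px(285,120,174.5,258.5),.171);q=onz("top0.npz",*px(285,120,157,140),.190)
print(p,q,np.degrees(np.arctan2(*(q-p)[1::-1])),np.linalg.norm((q-p)[:2]))
E
```

```text
[0.6573 0.0173 0.171 ] [0.7044 0.0235 0.19  ] 7.555727058672805 0.047519210661873576
```

View pics/ch.png

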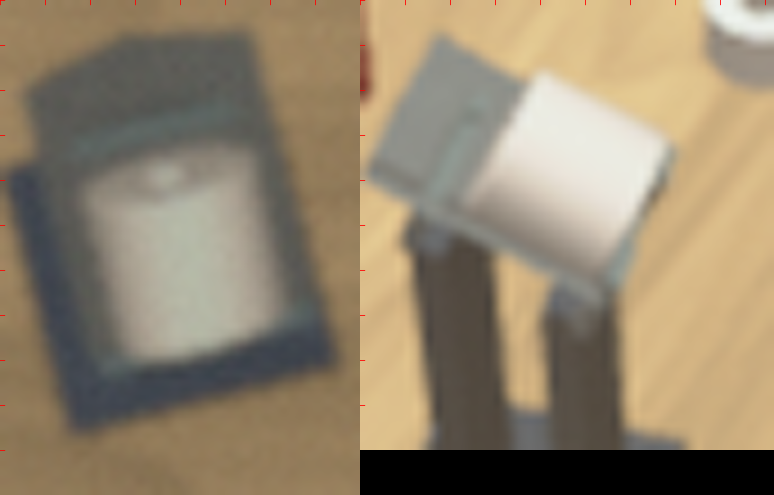

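move_arm(commands=[[[-0.5, 0.3, 1], [0, 0, 0.8], -1], [[-0.5, 0.5, 1], [0, 0, 0.7], -1], [[-0.3, 0.8, 1], [0, 0, 0.65], -1], [[0, 1, 0.2], [0, 0, 0], -1], [[0, 1, 0], [0, 0, 0], -1]])

```text
clock: 4.8
tcp_pos: [0.416, -0.1007, 0.1938]
orientation: [0.002, -0.118, 0.993, -0.001]
wrist_force: [0.0, 0.6, -2.0]
finger_gap: 0.01
```

```bash
python3 - <<'E'
from b import *
def P(x,y,o=(292,125)): 
    x/=.75;y/=.75; return o[0]+(x+.5)/12-.5,o[1]+(y+.5)/12-.5
def S(x,y): return P(x-360,y,(268,160))
s25=np.sin(np.radians(25));c25=np.cos(np.radians(25))
far=onz("top0.npz",*P(169,174),.1894);print("far face c",far)
lm=onz("top0.npz",*P(202,337),.171);print("low face c",lm)
L0=onz("top0.npz",*P(100,372),.163);R0=onz("top0.npz",*P(312,312),.163);print("low corners",L0,R0,np.linalg.norm(L0-R0),(L0+R0)/2)
for z in(.19,.195,.2,.205):
    L1=onz("top0.npz",*P(28,95),z);R1=onz("top0.npz",*P(250,35),z);m=(L1+R1)/2-(L0+R0)/2
    print(z,L1,R1,np.linalg.norm(L1-R1),"mid",(L1+R1)/2,"slope",np.degrees(np.arctan2(m[2],np.hypot(m[0],m[1]))),"yaw",np.degrees(np.arctan2(m[1],m[0])))
# side: triangulate corners: high -y? image: low corner right side (672,150)= -y low ; high corners (370,180) & (440,35)
print("tri R-low", tri("top0.npz",P(312,312),"side0.npz",S(674,152)))
print("tri L-low", tri("top0.npz",P(100,372),"side0.npz",S(612,295)))
print("tri L-high", tri("top0.npz",P(28,95),"side0.npz",S(368,170)))
print("tri R-high", tri("top0.npz",P(250,35),"side0.npz",S(442,35)))
E
```

```text
far face c [0.7021 0.0247 0.1894]
low face c [0.659  0.0164 0.171 ]
low corners [0.6507 0.0454 0.163 ] [ 0.6666 -0.0148  0.163 ] 0.06227020381061619 [0.6587 0.0153 0.163 ]
0.19 [0.7249 0.0633 0.19  ] [0.7405 0.0014 0.19  ] 0.06382987362406488 mid [0.7327 0.0323 0.19  ] slope 19.5698777169777 yaw 12.952282578895355
0.195 [0.7239 0.0631 0.195 ] [0.7394 0.0015 0.195 ] 0.06356545440566035 mid [0.7317 0.0323 0.195 ] slope 23.118859043809824 yaw 13.07560970284546
0.2 [0.7229 0.0629 0.2   ] [0.7384 0.0015 0.2   ] 0.06330103518725588 mid [0.7307 0.0322 0.2   ] slope 26.577950795402366 yaw 13.202259822261802
0.205 [0.7219 0.0627 0.205 ] [0.7374 0.0016 0.205 ] 0.0630366159688514 mid [0.7296 0.0321 0.205 ] slope 29.926362934725347 yaw 13.332367786963387
tri R-low (array([ 0.6645, -0.0153,  0.1678]), np.float64(0.0029489006417882766))
tri L-low (array([0.6497, 0.0451, 0.1674]), np.float64(0.000896653356273994))
tri L-high (array([0.7223, 0.0627, 0.2011]), np.float64(0.0007934392365836691))
tri R-high (array([0.7376, 0.0009, 0.1979]), np.float64(0.0027238428586250298))
```

move_arm(commands=[[[0.2, 0.45, -0.2], [0.18, -0.76, 0], -1], [[0.4, 0.45, -0.6], [0.18, -0.76, 0], -1], [[0.5, 0.5, -0.7], [0.18, -0.76, 0], -1], [[0.5, 0.4, -0.7], [0.18, -0.76, 0], -1], [[0.2, 0.1, -0.4], [0, 0, 0], -1]])

```text
clock: 5.3
tcp_pos: [0.4807, -0.0218, 0.0824]
orientation: [0.212, -0.116, 0.97, 0.027]
wrist_force: [-1.8, -0.1, -2.0]
finger_gap: 0.01
```

```bash
python3 snap.py d 262,150,90,70,6 285,120,60,100,5
```

```text
5.4 [-0.3735 -0.0427 -0.838   0.4172  0.2432 -0.567 ] [ 0.4837 -0.0235  0.0844] [ 0.9411  0.1268 -1.6808] [-0.1317  0.5691  0.0371] 0.010071825253324562
[[-0.8835 -0.236   0.4047]
 [-0.2137  0.9718  0.1   ]
 [-0.4169  0.0019 -0.909 ]] yaw 13.598448137856716 pitch 24.636322774719762
```

View pics/d.png

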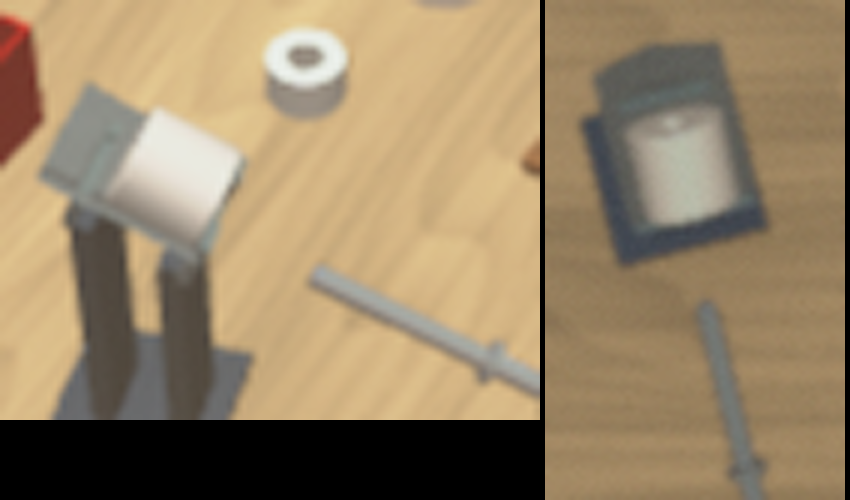

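```bash
cat > rod.py <<'E'
from b import *
import sys
mouth=np.array([.6615,.0158,.170]); yaw=np.radians(13.4); pit=np.radians(25)
ax=np.array([np.cos(yaw)*np.cos(pit),np.sin(yaw)*np.cos(pit),np.sin(pit)]); lat=np.array([-np.sin(yaw),np.cos(yaw),0]); up=np.cross(ax,lat)
def rodline(n,box,excl=None):
    # grey rod: low saturation pixels against wood
    f=load(n)[0]; u0,v0,u1,v1=box; s=f[v0:v1,u0:u1].astype(int)
    sat=s[...,0]-s[...,2]; w=np.clip(45-sat,0,40).astype(float)   # wood R-B large
    m=(w>15).astype(np.uint8); k,l,st,c=cv2.connectedComponentsWithStats(m); i=1+np.argmax(st[1:,4])
    m=(l==i); ys,xs=np.nonzero(m); P=np.c_[xs+u0,ys+v0].astype(np.float32)
    L=cv2.fitLine(P,cv2.DIST_HUBER,0,.001,.001).ravel(); d=L[:2]; t=(P-L[2:])@d
    return L,P,L[2:]+d*t.min(),L[2:]+d*t.max()
def plane(n,L):
    c,d1=ray(n,*L[2:]);_,d2=ray(n,*(L[2:]+20*L[:2])); nn=np.cross(d1,d2); return c,nn/np.linalg.norm(nn)
def line3(n1,L1,n2,L2):
    c1,a=plane(n1,L1);c2,b=plane(n2,L2); d=np.cross(a,b); d/=np.linalg.norm(d); d*=np.sign(d[0])
    p=np.linalg.lstsq(np.array([a,b,d]),np.array([a@c1,b@c2,d@c1]),rcond=None)[0]; return p,d
E
python3 - <<'E'
from rod import *
Lt,P,a,b=rodline("topd.npz",(310,175,345,210)); print("top",Lt,a,b)
Ls,P,a2,b2=rodline("sided.npz",(308,190,340,208)); print("side",Ls,a2,b2)
p,d=line3("topd.npz",Lt,"sided.npz",Ls)
print("dir",d,"yaw",np.degrees(np.arctan2(d[1],d[0])),"pitch",np.degrees(np.arcsin(d[2])))
# tip: intersect with ray
c,r=ray("topd.npz",*a); print("tip px",a,a2,proj("topd.npz",p),tri("topd.npz",a,"sided.npz",a2))
tcp=np.array([.4837,-.0235,.0844]); t=(tcp-p)@d; print("tcp offset from line",tcp-(p+d*t))
q=p+d*((mouth-p)@ax)/(d@ax); e=q-mouth; print("at mouth plane: lat",e@lat,"up",e@up)
for n in("topd.npz","sided.npz"):
  print(n,[proj(n,mouth+s*ax) for s in(0,.046)], [proj(n,q),proj(n,q+.046*d)])
E
```

```text
top [  0.244    0.9698 320.2131 194.8449] [316.509  180.1236] [323.8478 209.2899]
side [  0.8963   0.4435 326.164  201.0853] [313.9736 195.0534] [338.8265 207.3507]
dir [0.8971 0.2157 0.3856] yaw 13.517990687268695 pitch 22.680997153091788
tip px [316.509  180.1236] [313.9736 195.0534] [279.2766  32.1517] (array([0.6139, 0.0101, 0.1414]), np.float64(0.0042301011284711166))
tcp offset from line [ 0.0015 -0.0023 -0.0022]
at mouth plane: lat 0.005978667014488917 up -0.0064139283286301745
topd.npz [array([314.2199, 161.0476]), array([309.9961, 143.8935])] [array([311.6789, 160.9274]), array([307.3423, 143.6927])]
sided.npz [array([297.1616, 183.2315]), array([282.4163, 175.398 ])] [array([295.6556, 185.9896]), array([280.6866, 178.5829])]
```

```bash
python3 snap.py e 300,180,70,60,11 300,170,50,75,8
```

```text
5.5 [-0.3746 -0.0444 -0.831   0.4199  0.2432 -0.5675] [ 0.4873 -0.0254  0.0881] [ 0.5526 -0.9296 -2.2145] [-0.1414  0.5385  0.0145] 0.009771413210392214
[[-0.8812 -0.2353  0.41  ]
 [-0.2141  0.9719  0.0976]
 [-0.4214 -0.0018 -0.9069]] yaw 13.656122146617982 pitch 24.92497972931699
```

View pics/e.png

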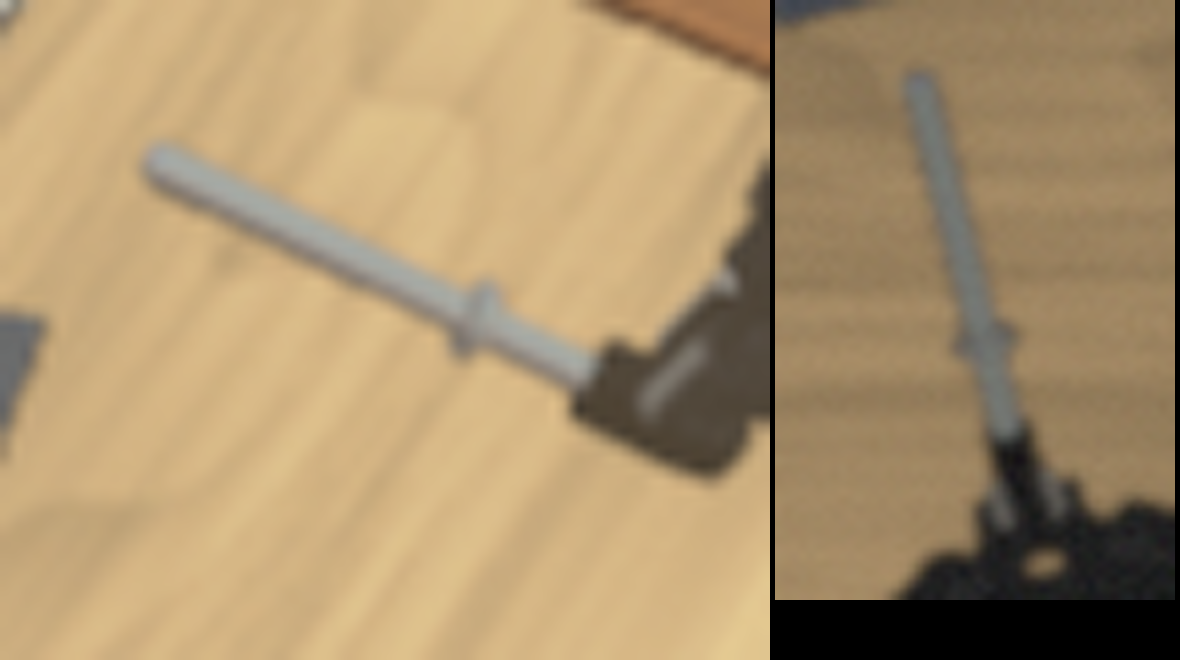

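```bash
cat > rel.py <<'E'
from rod import *
def L2(a,b): a=np.array(a,float);b=np.array(b,float);d=(b-a)/np.linalg.norm(b-a); return np.r_[d,a]
# roller axis as seen, per image
Rt=L2((310.2,143.9),(314.2,161.3)); Rs=L2((283.3,174.55),(298.66,182.8))
def analyse(nt,Lt,ns,Ls,s_plane=(0,.046)):
    pr,dr=line3("top0.npz",Rt,"side0.npz",Rs)
    p,d=line3(nt,Lt,ns,Ls)
    f=lambda d:(np.degrees(np.arctan2(d[1],d[0])),np.degrees(np.arcsin(d[2])))
    print("roller axis dir",f(dr),"rod",f(d))
    for s in s_plane:
        m=mouth+s*ax
        a=pr+dr*((m-pr)@ax)/(dr@ax); b=p+d*((m-p)@ax)/(d@ax)
        print(f"s={s}: roller pt",a,"vs model",(a-m)@lat,(a-m)@up," rod-roller lat %.4f up %.4f"%((b-a)@lat,(b-a)@up))
    return p,d
E
python3 - <<'E'
from rel import *
g=lambda u,v,x,y,k:(u+(x+.5)/k-.5,v+(y+.5)/k-.5)
Ls=L2(g(300,180,160,163,11),g(300,180,585,368,11)); Lt=L2(g(300,170,145,78,8),g(300,170,229,432,8))
p,d=analyse("tope.npz",Lt,"sidee.npz",Ls)
tip=tri("tope.npz",g(300,170,143,73,8),"sidee.npz",g(300,180,148,158,11));print("tip",tip)
tcp=np.array([.4873,-.0254,.0881]);print("off",tcp-(p+d*((tcp-p)@d)), np.linalg.norm(tip[0]-tcp))
E
```

```text
roller axis dir (np.float64(12.435896560100586), np.float64(24.327900503920564)) rod (np.float64(12.711041468850398), np.float64(20.861456594868763))
s=0: roller pt [0.6593 0.0157 0.1746] vs model 0.0003888630857762534 0.005089486271350379  rod-roller lat 0.0014 up -0.0145
s=0.046: roller pt [0.7003 0.0247 0.1936] vs model -0.00031653460428568203 0.004552310570435554  rod-roller lat 0.0016 up -0.0173
tip (array([0.6179, 0.0077, 0.1417]), np.float64(0.0034789973769632537))
off [ 0.002  -0.0034 -0.0032] 0.14497636316870277
```

```bash
python3 - <<'E'
from rel import *
# robust: per-column / per-row centroid of rod in each image
def cen(n,axis,rng,guess,w,sgn=1):
    f=load(n)[0].astype(float); sat=f[...,0]-f[...,2]; out=[]
    for k in rng:
        c=guess(k); lo=int(round(c-w)); idx=np.arange(lo,lo+2*w+1)
        s=sat[idx,k] if axis=='col' else sat[k,idx]
        bg=np.median(np.r_[s[:2],s[-2:]]); ww=np.clip(bg-s-8,0,None)
        if ww.sum()>20:
            out.append((k,(ww*idx).sum()/ww.sum()) if axis=='col' else ((ww*idx).sum()/ww.sum(),k))
    P=np.array(out,np.float32); L=cv2.fitLine(P,cv2.DIST_HUBER,0,.001,.001).ravel(); 
    r=(P-L[2:])@np.array([-L[1],L[0]]); print(n,L,"rms",r.std(),len(P)); return L
g=lambda u,v,x,y,k:(u+(x+.5)/k-.5,v+(y+.5)/k-.5)
def lin(a,b,byrow):
    return (lambda k:a[0]+(k-a[1])*(b[0]-a[0])/(b[1]-a[1])) if byrow else (lambda k:a[1]+(k-a[0])*(b[1]-a[1])/(b[0]-a[0]))
sa,sb=g(300,180,160,163,11),g(300,180,585,368,11); ta,tb=g(300,170,145,78,8),g(300,170,229,432,8)
Ls=cen("sidee.npz",'col',[k for k in range(316,352) if not 339<=k<=347],lin(sa,sb,False),5)
Lt=cen("tope.npz",'row',[k for k in range(182,222) if not 207<=k<=215],lin(ta,tb,True),6)
analyse("tope.npz",Lt,"sidee.npz",Ls)
E
```

```text
sidee.npz [  0.8962   0.4436 330.3333 202.3556] rms 0.042695012 27
tope.npz [  0.2478   0.9688 322.3836 199.1   ] rms 0.035922393 31
roller axis dir (np.float64(12.435896560100586), np.float64(24.327900503920564)) rod (np.float64(13.803982332508735), np.float64(22.979841970918184))
s=0: roller pt [0.6593 0.0157 0.1746] vs model 0.0003888630857762534 0.005089486271350379  rod-roller lat 0.0033 up -0.0112
s=0.046: roller pt [0.7003 0.0247 0.1936] vs model -0.00031653460428568203 0.004552310570435554  rod-roller lat 0.0043 up -0.0123
```

```bash
cat >> rel.py <<'E'
def cen(n,axis,rng,guess,w):
    f=load(n)[0].astype(float); sat=f[...,0]-f[...,2]; out=[]
    for k in rng:
        c=guess(k); lo=int(round(c-w)); idx=np.arange(lo,lo+2*w+1)
        s=sat[idx,k] if axis=='col' else sat[k,idx]
        bg=np.median(np.r_[s[:2],s[-2:]]); ww=np.clip(bg-s-8,0,None)
        if ww.sum()>20:
            out.append((k,(ww*idx).sum()/ww.sum()) if axis=='col' else ((ww*idx).sum()/ww.sum(),k))
    P=np.array(out,np.float32); L=cv2.fitLine(P,cv2.DIST_HUBER,0,.001,.001).ravel(); 
    r=(P-L[2:])@np.array([-L[1],L[0]]); print(n,L,"rms",r.std(),len(P)); return L
g=lambda u,v,x,y,k:(u+(x+.5)/k-.5,v+(y+.5)/k-.5)
def lin(a,b,byrow):
    return (lambda k:a[0]+(k-a[1])*(b[0]-a[0])/(b[1]-a[1])) if byrow else (lambda k:a[1]+(k-a[0])*(b[1]-a[1])/(b[0]-a[0]))
E
python3 - <<'E'
from rel import *
f=lambda d:(np.degrees(np.arctan2(d[1],d[0])),np.degrees(np.arcsin(d[2])))
for tag in("a","c"):
    im=crop(f"side{tag}.npz",345,152,50,45,14,0); im2=crop(f"top{tag}.npz",395,175,35,80,7,0)
    # side: rod between posts only u 366..374 ; use points
    if tag=="a": sa,sb=g(340,130,62,155,5),g(340,130,228,222,5); ta,tb=g(380,160,160,112,5),g(380,160,156,335,5)
    else: sa,sb=g(340,130,65,153,5),g(340,130,228,218,5); ta,tb=g(380,160,160,112,5),g(380,160,156,335,5)
    Ls=cen(f"side{tag}.npz",'col',[k for k in range(354,372)],lin(sa,sb,False),3)
    Lt=cen(f"top{tag}.npz",'row',[k for k in range(184,211)],lin(ta,tb,True),4)
    p,d=line3(f"top{tag}.npz",Lt,f"side{tag}.npz",Ls)
    for x in(.467,.54,.61): print(p+d*(x-p[0])/d[0])
    print(f(d))
E
```

```text
sidea.npz [  0.9211   0.3893 362.4    164.8507] rms 0.08154666 18
topa.npz [  0.018   -0.9998 411.4471 195.9   ] rms 0.035229452 27
[ 0.467  -0.244   0.0582]
[ 0.54   -0.2476  0.0589]
[ 0.61   -0.2511  0.0597]
(np.float64(-2.826700296309806), np.float64(0.5951691370275853))
sidec.npz [  0.9306   0.3661 362.5    163.7409] rms 0.063578494 18
topc.npz [  0.019   -0.9998 411.6891 195.9   ] rms 0.03867299 27
[ 0.467  -0.2426  0.068 ]
[ 0.54   -0.2469  0.0657]
[ 0.61   -0.251   0.0634]
(np.float64(-3.362193826459889), np.float64(-1.828454171959489))
```

move_arm(commands=[[[0.33, 0.065, 0.17], [0.07, -0.304, -0.05], -1], [[0.33, 0.065, 0.17], [0, 0, 0], -1], [[0, 0, 0], [0, 0, 0], -1], [[0, 0, 0], [0, 0, 0], -1]])

```text
clock: 5.9
tcp_pos: [0.5146, -0.021, 0.1028]
orientation: [0.237, -0.112, 0.965, 0.026]
wrist_force: [0.0, 0.9, -1.1]
finger_gap: 0.0103
```

```bash
python3 snap.py f 265,160,70,60,7 295,130,40,80,7
```

```text
6.0 [-0.3525 -0.0367 -0.8086  0.3888  0.2543 -0.5295] [ 0.5133 -0.0205  0.1016] [-0.3853  0.7263 -1.5572] [-0.1685  0.6711 -0.0538] 0.010061317609224933
[[-0.8641 -0.2275  0.449 ]
 [-0.203   0.9738  0.1028]
 [-0.4606 -0.0023 -0.8876]] yaw 13.22057048047754 pitch 27.42802661505469
```

View pics/f.png

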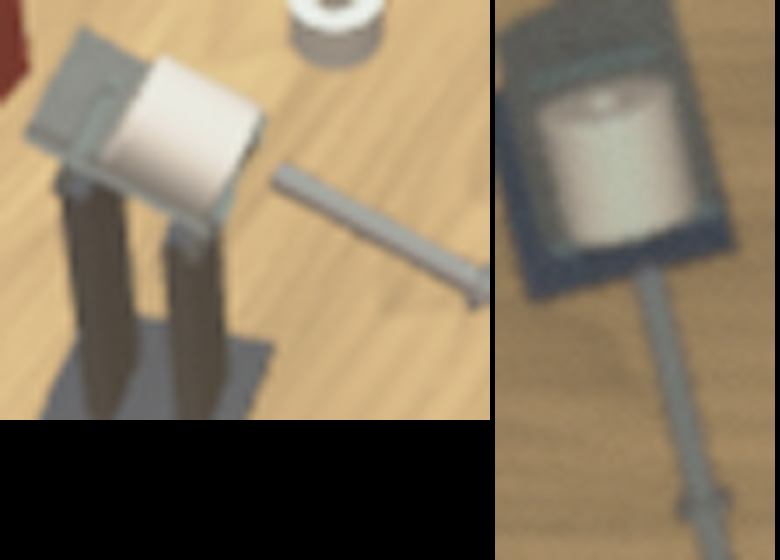

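```bash
python3 - <<'E'
from rel import *
def edges(n,v,lo,hi):
    f=load(n)[0].astype(float); s=f[v,lo:hi].mean(1) if False else f[v,lo:hi,0]
    return s
for v in range(147,160,3):
    f=load("top0.npz")[0]; print(v,f[v,298:330,0])
f=load("side0.npz")[0]
for k in range(284,297,4): print(k,160,f[160:200,k,0])
E
```

```text
147 [ 89  92 104 121 142 148 153 156 158 160 161 162 168 173 175 180 180 178
 178 174 168 153 138 113  98  90 102 123 139 145 144 142]
150 [ 79  86  91 104 127 141 154 165 172 177 181 180 179 183 181 182 181 180
 179 175 173 161 148 127 105  90  91 102 127 148 154 153]
153 [ 72  82  86  90 101 129 145 161 169 175 178 180 181 181 179 180 182 182
 183 176 176 168 153 139 119  96  91  92 115 140 152 152]
156 [ 66  72  85  89  94 111 138 154 164 172 176 180 179 181 182 182 182 180
 181 178 177 171 163 148 132 112  93  89  95 120 145 153]
159 [ 61  67  76  88  93 102 122 144 157 169 173 178 180 179 180 180 181 182
 180 182 176 175 169 155 139 117 100  88  85  92 119 141]
284 160 [219 220 219 217 218 221 223 212 170 143 144 150 163 177 211 227 229 226
 219 213 201 187 173 161 148 137 132 143 181 209 214 215 215 214 210 198
 188 186 177 174]
288 160 [221 225 226 226 224 222 220 220 228 235 235 235 235 235 235 235 235 235
 233 228 223 216 206 192 179 164 152 139 134 139 174 191 178 164 142 121
 118 130 141 141]
292 160 [223 222 222 222 222 223 224 224 224 222 227 234 235 235 235 236 235 235
 235 235 233 229 225 219 210 197 184 170 156 143 136 138 131 116 114 110
 106  96  85  85]
296 160 [217 217 216 215 215 214 215 218 218 222 226 224 226 232 235 235 236 235
 235 235 235 235 234 230 227 218 197 170 149 142 144 138 137 139 132 132
 124 115 116 117]
```

```bash
python3 - <<'E'
from rel import *
n="side0.npz"; f=load(n)[0].astype(float)
C=ray(n,0,0)[0]; r=.025
def sil(m,s,sg):
    P=m+s*ax; w=C-P; w=w-(w@ax)*ax; D=np.linalg.norm(w); e=w/D; h=np.cross(ax,e); th=np.arccos(r/D)
    q=P+r*(np.cos(th)*e+sg*np.sin(th)*h); return proj(n,q)
for sg in(1,-1): print(sg,[sil(mouth,s,sg) for s in(.001,.0235,.046)], "lat+1mm,up+1mm shift:",sil(mouth+.001*lat,.02,sg)-sil(mouth,.02,sg),sil(mouth+.001*up,.02,sg)-sil(mouth,.02,sg))
for k in range(286,306,2):
    s=f[158:195,k,2]; d=np.diff(s); i=np.argmax(d[:22])
    # half level
    lo=np.median(s[:4]);hi=230; j=np.nonzero(s>(lo+hi)/2)[0][0]; y=158+j-1+((lo+hi)/2-s[j-1])/(s[j]-s[j-1])
    print(k,round(y,2),lo)
E
```

```text
1 [array([301.0995, 175.0954]), array([293.9241, 171.2454]), array([286.6951, 167.3666])] lat+1mm,up+1mm shift: [-0.1107  0.2477] [ 0.1335 -0.2029]
-1 [array([292.6261, 191.0493]), array([285.4197, 187.259 ]), array([278.1594, 183.4403])] lat+1mm,up+1mm shift: [-0.115   0.2581] [ 0.1264 -0.1915]
286 169.84 137.0
288 167.68 137.0
290 168.74 142.0
292 169.77 140.5
294 170.79 140.0
296 171.76 136.0
298 172.84 136.0
300 174.02 139.0Traceback (most recent call last):
  File "<stdin>", line 11, in <module>
IndexError: index 0 is out of bounds for axis 0 with size 0
```

```bash
python3 - <<'E'
import re
s=open('rel.py').read()
s=s.replace('Rt=L2((310.2,143.9),(314.2,161.3)); Rs=L2((283.3,174.55),(298.66,182.8))','Rt=L2((309.996,143.89),(314.22,161.05)); Rs=L2((282.42,175.05),(297.16,182.73))')
open('rel.py','w').write(s)
E
python3 - <<'E'
from rel import *
sa,sb=g(265,160,280,175,7),g(265,160,475,283,7); ta,tb=g(295,130,155,270,7),g(295,130,200,480,7)
Ls=cen("sidef.npz",'col',[k for k in range(307,330)],lin(sa,sb,False),5)
Lt=cen("topf.npz",'row',[k for k in range(174,197)],lin(ta,tb,True),6)
p,d=analyse("topf.npz",Lt,"sidef.npz",Ls)
# image-level compare
for n,L,Rl in(("top",Lt,Rt),("side",Ls,Rs)):
    nn=np.array([-Rl[1],Rl[0]]); 
    for q in (Rl[2:],Rl[2:]+Rl[:2]*17): # closest
        t=((q-L[2:])@Rl[:2])/(L[:2]@Rl[:2]); print(n,"perp px",(L[2:]+t*L[:2]-q)@nn)
E
```

```text
sidef.npz [  0.8764   0.4816 317.4    191.5317] rms 0.05236142 23
topf.npz [  0.2372   0.9715 320.5008 185.6   ] rms 0.038455073 23
roller axis dir (np.float64(13.367177621489267), np.float64(24.241245550841285)) rod (np.float64(13.334968998090304), np.float64(26.066683699461137))
s=0: roller pt [0.6607 0.0157 0.1718] vs model 6.889280121888604e-05 0.0019772434590740948  rod-roller lat -0.0004 up 0.0081
s=0.046: roller pt [0.7015 0.0254 0.1907] vs model 4.486274644186626e-05 0.0013680435585779695  rod-roller lat -0.0004 up 0.0096
top perp px -0.31236991480782506
top perp px -0.2801517850961414
side perp px -2.401374573153732
side perp px -2.025310133482659
```

move_arm(commands=[[[0, 0, 0], [0, 0, 0], -1], [[0, 0, 0], [0, 0, 0], -1], [[0, 0, 0], [0, 0, 0], -1]])

```text
clock: 6.3
tcp_pos: [0.5132, -0.0203, 0.1011]
orientation: [0.236, -0.112, 0.965, 0.026]
wrist_force: [-0.4, -0.1, -1.9]
finger_gap: 0.0102
```

```bash
cat > go.py <<'E'
from rel import *
def go(tag,sa,sb,ta,tb,sr,tr,sw=5,tw=6):
    Ls=cen(f"side{tag}.npz",'col',sr,lin(sa,sb,False),sw)
    Lt=cen(f"top{tag}.npz",'row',tr,lin(ta,tb,True),tw)
    p,d=analyse(f"top{tag}.npz",Lt,f"side{tag}.npz",Ls)
    for n,L,Rl in(("top",Lt,Rt),("side",Ls,Rs)):
        nn=np.array([-Rl[1],Rl[0]]); q=Rl[2:]+Rl[:2]*17
        t=((q-L[2:])@Rl[:2])/(L[:2]@Rl[:2]); print(n,"perp px at mouth",(L[2:]+t*L[:2]-q)@nn)
E
for t in g1 g2; do python3 snap.py $t 265,160,70,60,7 295,130,40,80,7; python3 - <<E
from go import *
go("$t",g(265,160,280,175,7),g(265,160,475,283,7),g(295,130,155,270,7),g(295,130,200,480,7),range(307,330),range(174,197))
E
done
```

```text
6.4 [-0.352  -0.0361 -0.8092  0.3875  0.2544 -0.5291] [ 0.5134 -0.0202  0.1012] [ 0.0172  0.174  -1.5534] [-0.1195  0.6241 -0.0477] 0.010075645985339674
[[-0.864  -0.2277  0.449 ]
 [-0.203   0.9737  0.1031]
 [-0.4607 -0.0021 -0.8875]] yaw 13.223919497837931 pitch 27.43307492068123
sideg1.npz [  0.8771   0.4802 317.4    192.0811] rms 0.052306473 23
topg1.npz [  0.2365   0.9716 320.7859 187.6   ] rms 0.04274284 23
roller axis dir (np.float64(13.367177621489267), np.float64(24.241245550841285)) rod (np.float64(13.27963218047333), np.float64(25.897240568473396))
s=0: roller pt [0.6607 0.0157 0.1718] vs model 6.889280121888604e-05 0.0019772434590740948  rod-roller lat -0.0000 up 0.0064
s=0.046: roller pt [0.7015 0.0254 0.1907] vs model 4.486274644186626e-05 0.0013680435585779695  rod-roller lat -0.0001 up 0.0077
top perp px at mouth -0.10111827187689934
side perp px at mouth -1.510108648640168
6.5 [-0.352  -0.036  -0.8091  0.3875  0.2543 -0.5291] [ 0.5134 -0.0203  0.1012] [-0.5859  0.723  -1.9098] [-0.1859  0.6413 -0.0223] 0.009540466812843113
[[-0.864  -0.2277  0.4491]
 [-0.2031  0.9737  0.1031]
 [-0.4608 -0.0021 -0.8875]] yaw 13.22717819293333 pitch 27.43715777984697
sideg2.npz [  0.877    0.4805 316.6    191.6316] rms 0.052749347 23
topg2.npz [  0.2364   0.9717 320.2278 185.3   ] rms 0.037774075 23
roller axis dir (np.float64(13.367177621489267), np.float64(24.241245550841285)) rod (np.float64(13.269318015776921), np.float64(25.916018576921807))
s=0: roller pt [0.6607 0.0157 0.1718] vs model 6.889280121888604e-05 0.0019772434590740948  rod-roller lat -0.0000 up 0.0064
s=0.046: roller pt [0.7015 0.0254 0.1907] vs model 4.486274644186626e-05 0.0013680435585779695  rod-roller lat -0.0001 up 0.0078
top perp px at mouth -0.10773903290559174
side perp px at mouth -1.527495881907958
```

View pics/g2.png

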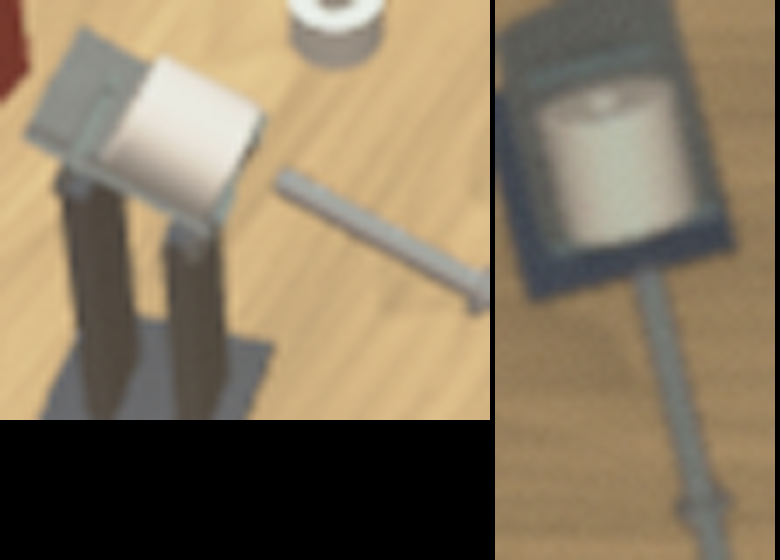

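move_arm(commands=[[[0.235, 0.05, 0.07], [-0.035, 0.146, 0], -1], [[0, 0, 0], [0, 0, 0], -1], [[0, 0, 0], [0, 0, 0], -1], [[0, 0, 0], [0, 0, 0], -1], [[0, 0, 0], [0, 0, 0], -1]])

```text
clock: 7.0
tcp_pos: [0.5223, -0.0181, 0.1037]
orientation: [0.225, -0.112, 0.968, 0.025]
wrist_force: [-0.8, 0.4, -1.6]
finger_gap: 0.01
```

```bash
t=h1; python3 snap.py $t 270,160,50,50,10 295,130,40,80,7; python3 - <<E
from go import *
sa=np.array(g(265,160,280,175,7));sb=np.array(g(265,160,475,283,7));o=np.array([-3,-1.2])
go("$t",sa+o,sb+o,g(295,130,155,270,7),g(295,130,200,480,7),range(304,326),range(174,192))
E
```

```text
7.1 [-0.3305 -0.0131 -0.768   0.4196  0.2353 -0.5131] [ 0.5225 -0.0182  0.1039] [ 0.7913  0.4527 -1.6956] [-0.1072  0.6043 -0.0574] 0.010058667742651128
[[-0.8733 -0.2276  0.4307]
 [-0.2051  0.9737  0.0987]
 [-0.4419 -0.0021 -0.8971]] yaw 13.218328664943586 pitch 26.226182465416215
sideh1.npz [  0.888    0.4599 315.3    192.0083] rms 0.0745345 22
toph1.npz [  0.2392   0.971  319.1885 181.2   ] rms 0.046683986 18
roller axis dir (np.float64(13.367177621489267), np.float64(24.241245550841285)) rod (np.float64(13.37047471687604), np.float64(24.021939360816653))
s=0: roller pt [0.6607 0.0157 0.1718] vs model 6.889280121888604e-05 0.0019772434590740948  rod-roller lat 0.0000 up 0.0004
s=0.046: roller pt [0.7015 0.0254 0.1907] vs model 4.486274644186626e-05 0.0013680435585779695  rod-roller lat 0.0000 up 0.0003
top perp px at mouth -0.0042959777003039904
side perp px at mouth -0.10395564205256684
```

View pics/h1.png

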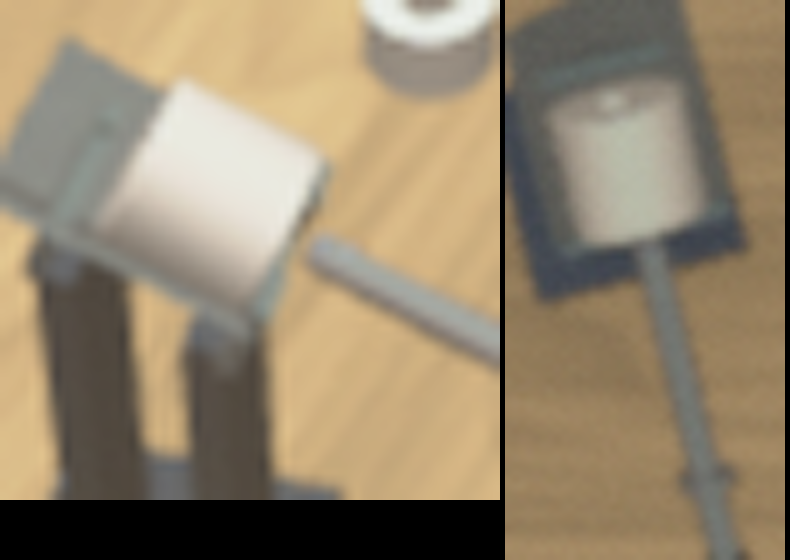

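move_arm(commands=[[[0.088, 0.021, 0.042], [0, 0, 0], -1], [[0.088, 0.021, 0.042], [0, 0, 0], -1], [[0.088, 0.021, 0.042], [0, 0, 0], -1], [[0, 0, 0], [0, 0, 0], -1]])

```text
clock: 7.5
tcp_pos: [0.5345, -0.0158, 0.1098]
orientation: [0.226, -0.112, 0.967, 0.025]
wrist_force: [0.2, 0.3, -1.5]
finger_gap: 0.01
```

```bash
t=i1; python3 snap.py $t 270,160,50,50,10 295,130,40,80,7; python3 - <<E
from go import *
sa=np.array(g(265,160,280,175,7));sb=np.array(g(265,160,475,283,7));o=np.array([-3,-1.2])
go("$t",sa+o,sb+o,g(295,130,155,270,7),g(295,130,200,480,7),range(306,320),range(171,187))
E
```

```text
7.6 [-0.3152  0.0001 -0.7399  0.4308  0.2295 -0.4991] [ 0.5336 -0.0157  0.1092] [-0.9137  0.0007 -1.536 ] [-0.1081  0.5765  0.0234] 0.009947611910958594
[[-0.873  -0.2281  0.431 ]
 [-0.2056  0.9736  0.0988]
 [-0.4422 -0.0024 -0.8969]] yaw 13.250422593330525 pitch 26.243288241226708
sidei1.npz [  0.8884   0.4591 312.5    190.1656] rms 0.035649575 14
topi1.npz [  0.238    0.9713 318.8191 179.2   ] rms 0.041314527 16
roller axis dir (np.float64(13.367177621489267), np.float64(24.241245550841285)) rod (np.float64(13.294154419567162), np.float64(23.84685922025952))
s=0: roller pt [0.6607 0.0157 0.1718] vs model 6.889280121888604e-05 0.0019772434590740948  rod-roller lat -0.0003 up 0.0015
s=0.046: roller pt [0.7015 0.0254 0.1907] vs model 4.486274644186626e-05 0.0013680435585779695  rod-roller lat -0.0004 up 0.0012
top perp px at mouth -0.14843578128593865
side perp px at mouth -0.4373707867954231
```

View pics/i1.png

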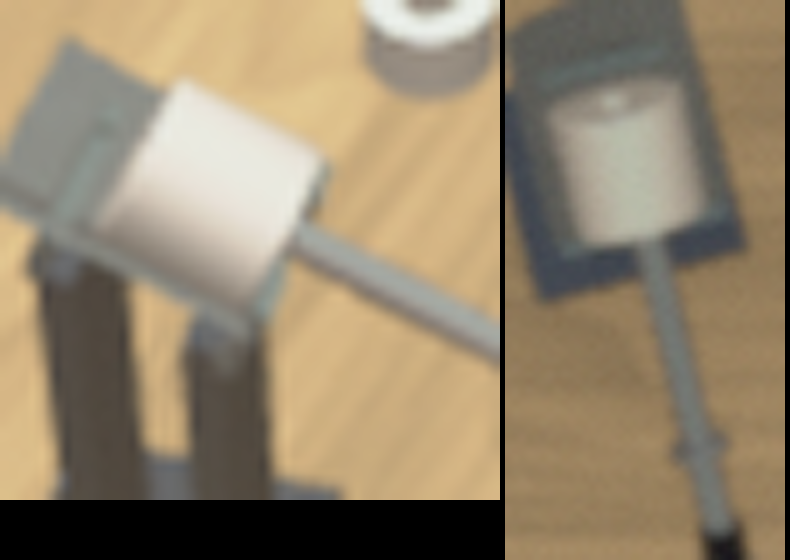

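move_arm(commands=[[[0.092, 0.022, 0.026], [0, 0, 0], -1], [[0.088, 0.021, 0.042], [0, 0, 0], -1], [[0.088, 0.021, 0.042], [0, 0, 0], -1], [[0.088, 0.021, 0.042], [0, 0, 0], -1], [[0, 0, 0], [0, 0, 0], -1]])

```text
clock: 8.1
tcp_pos: [0.5487, -0.0124, 0.1158]
orientation: [0.226, -0.112, 0.967, 0.025]
wrist_force: [0.1, 0.8, -1.8]
finger_gap: 0.0098
```

```bash
t=j1; python3 snap.py $t 270,160,50,50,10 295,130,40,80,7; python3 - <<E
from go import *
sa=np.array(g(265,160,280,175,7));sb=np.array(g(265,160,475,283,7));o=np.array([-3,-1.2])
go("$t",sa+o,sb+o,g(295,130,155,270,7),g(295,130,200,480,7),range(306,318),range(169,184))
E
```

```text
8.2 [-0.2965  0.0184 -0.7043  0.4443  0.2222 -0.4814] [ 0.5478 -0.0123  0.1152] [-0.9496  0.2125 -1.8826] [-0.2059  0.6225  0.0379] 0.009683397199014373
[[-0.8731 -0.228   0.4309]
 [-0.2055  0.9737  0.0988]
 [-0.4421 -0.0023 -0.897 ]] yaw 13.242235207191356 pitch 26.236486948486586
sidej1.npz [  0.881    0.4731 311.5    189.8213] rms 0.055890653 12
topj1.npz [  0.2475   0.9689 318.0214 176.3   ] rms 0.4616958 15
roller axis dir (np.float64(13.367177621489267), np.float64(24.241245550841285)) rod (np.float64(13.957344445251193), np.float64(25.938399307262454))
s=0: roller pt [0.6607 0.0157 0.1718] vs model 6.889280121888604e-05 0.0019772434590740948  rod-roller lat 0.0003 up 0.0026
s=0.046: roller pt [0.7015 0.0254 0.1907] vs model 4.486274644186626e-05 0.0013680435585779695  rod-roller lat 0.0007 up 0.0040
top perp px at mouth 0.09699097941230651
side perp px at mouth -0.5321840251713473
```

View pics/j1.png

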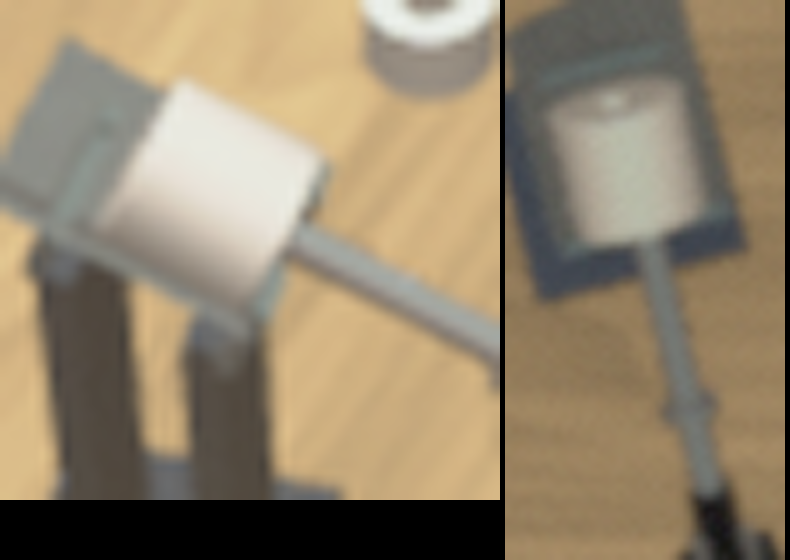

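move_arm(commands=[[[0.11, 0.026, 0.053], [0, 0, 0], -1], [[0.11, 0.026, 0.053], [0, 0, 0], -1], [[0.11, 0.026, 0.053], [0, 0, 0], -1], [[0.11, 0.026, 0.053], [0, 0, 0], -1], [[0, 0, 0], [0, 0, 0], -1]])

```text
clock: 8.7
tcp_pos: [0.5665, -0.0082, 0.1245]
orientation: [0.226, -0.112, 0.967, 0.025]
wrist_force: [-0.1, 0.5, -2.3]
finger_gap: 0.01
```

```bash
t=k1; python3 snap.py $t 270,160,50,50,10 295,130,40,80,7
```

```text
8.8 [-0.275   0.0403 -0.6577  0.4647  0.2137 -0.4612] [ 0.5654 -0.0081  0.1237] [-0.1431  0.1168 -1.9175] [-0.1398  0.5921 -0.0134] 0.01012981035255495
[[-0.8731 -0.228   0.4309]
 [-0.2055  0.9737  0.0988]
 [-0.442  -0.0023 -0.897 ]] yaw 13.24560332153165 pitch 26.233487682593644
```

View pics/k1.png

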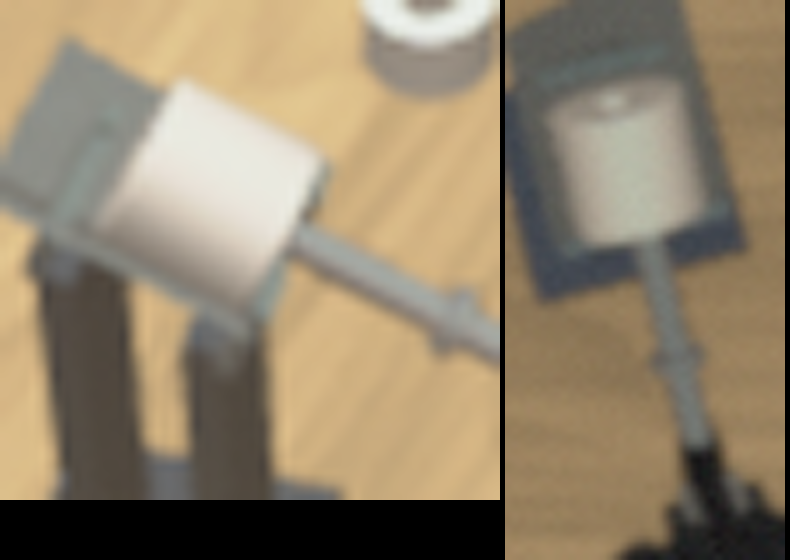

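move_arm(commands=[[[0.11, 0.026, 0.053], [0, 0, 0], -1], [[0.11, 0.026, 0.053], [0, 0, 0], -1], [[0.11, 0.026, 0.053], [0, 0, 0], -1], [[0.11, 0.026, 0.053], [0, 0, 0], -1], [[0, 0, 0], [0, 0, 0], -1]])

```text
clock: 9.3
tcp_pos: [0.5841, -0.0041, 0.1329]
orientation: [0.226, -0.112, 0.967, 0.025]
wrist_force: [0.4, 0.2, -1.2]
finger_gap: 0.0101
```

move_arm(commands=[[[0.11, 0.026, 0.053], [0, 0, 0], -1], [[0.11, 0.026, 0.053], [0, 0, 0], -1], [[0.11, 0.026, 0.053], [0, 0, 0], -1], [[0.11, 0.026, 0.053], [0, 0, 0], -1], [[0, 0, 0], [0, 0, 0], -1]])

```text
clock: 9.8
tcp_pos: [0.6016, 0.0001, 0.1414]
orientation: [0.226, -0.112, 0.967, 0.025]
wrist_force: [0.0, 0.1, -1.6]
finger_gap: 0.0102
```

```bash
t=l1; python3 snap.py $t 270,160,50,50,10 295,130,40,80,7
```

```text
9.9 [-0.2368  0.0853 -0.5619  0.5081  0.1984 -0.4254] [0.6005 0.0002 0.1406] [ 0.3978 -0.4138 -2.5593] [-0.1468  0.6456  0.0151] 0.009838127599852012
[[-0.8731 -0.228   0.4309]
 [-0.2055  0.9737  0.0988]
 [-0.4421 -0.0023 -0.897 ]] yaw 13.243154251806029 pitch 26.235374079146695
```

View pics/l1.png

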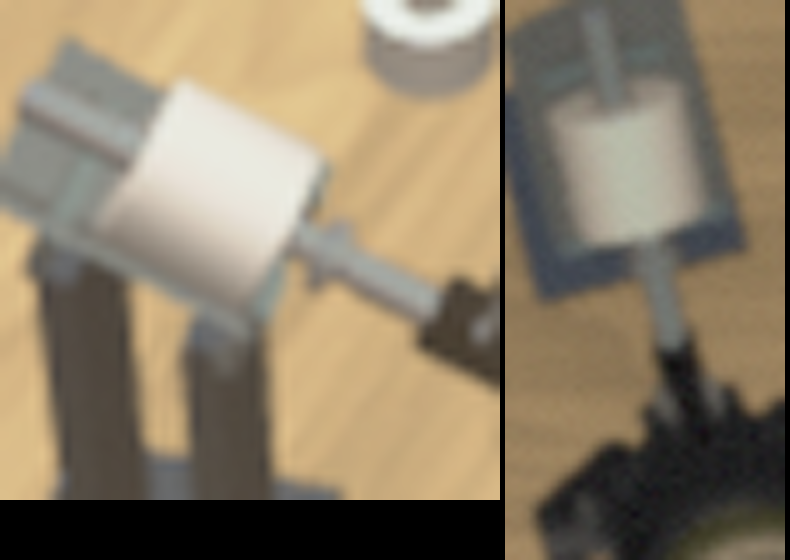

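move_arm(commands=[[[0.088, 0.021, 0.042], [0, 0, 0], -1], [[0.066, 0.016, 0.032], [0, 0, 0], -1], [[0.044, 0.01, 0.021], [0, 0, 0], -1], [[0, 0, 0], [0, 0, 0], -1], [[0, 0, 0], [0, 0, 0], -1]])

```text
clock: 10.4
tcp_pos: [0.6084, 0.0021, 0.1444]
orientation: [0.226, -0.112, 0.967, 0.025]
wrist_force: [0.6, 0.1, -1.4]
finger_gap: 0.0101
```

```bash
t=m1; python3 snap.py $t 270,160,50,50,10 295,130,40,80,7
```

```text
10.5 [-0.2291  0.0956 -0.5402  0.5182  0.1953 -0.418 ] [0.6083 0.0021 0.1443] [-0.8037 -0.0887 -1.7266] [-0.1489  0.5682 -0.0069] 0.010070857316008345
[[-0.8732 -0.2278  0.4308]
 [-0.2053  0.9737  0.0988]
 [-0.442  -0.0022 -0.897 ]] yaw 13.231117413144522 pitch 26.229284806750986
```

View pics/m1.png

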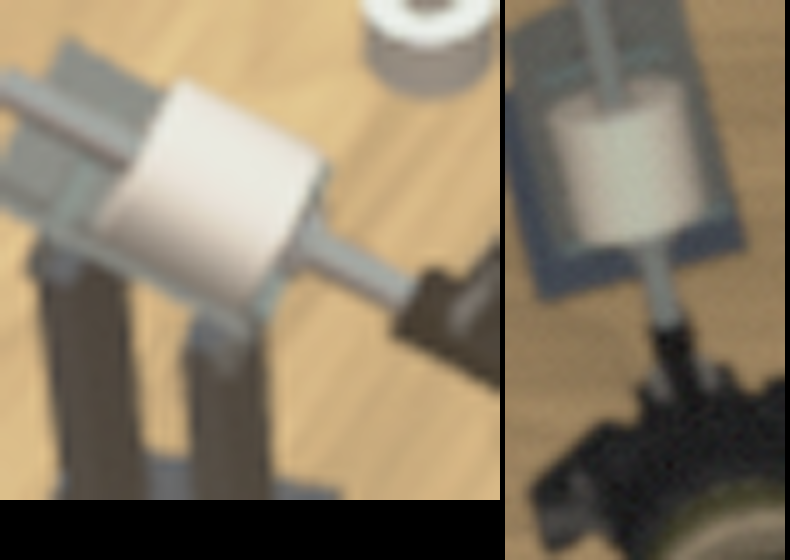

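move_arm(commands=[[[0.033, 0.008, 0.016], [0, 0, 0], -1], [[0.033, 0.008, 0.016], [0, 0, 0], -1], [[0.033, 0.008, 0.016], [0, 0, 0], -1], [[0, 0, 0], [0, 0, 0], -1]])

```text
clock: 10.9
tcp_pos: [0.6125, 0.003, 0.1464]
orientation: [0.226, -0.112, 0.967, 0.025]
wrist_force: [-0.1, 0.1, -0.8]
finger_gap: 0.0102
```

```bash
t=n1; python3 snap.py $t 270,160,50,50,10 295,130,40,80,7
```

```text
11.0 [-0.2252  0.1009 -0.5288  0.5233  0.1937 -0.4144] [0.6125 0.003  0.1464] [-0.7265  0.1981 -1.6401] [-0.1645  0.676  -0.0317] 0.010005465856332522
[[-0.8731 -0.2279  0.431 ]
 [-0.2054  0.9737  0.0987]
 [-0.4422 -0.0023 -0.8969]] yaw 13.236742178419666 pitch 26.24439092139837
```

View pics/n1.png

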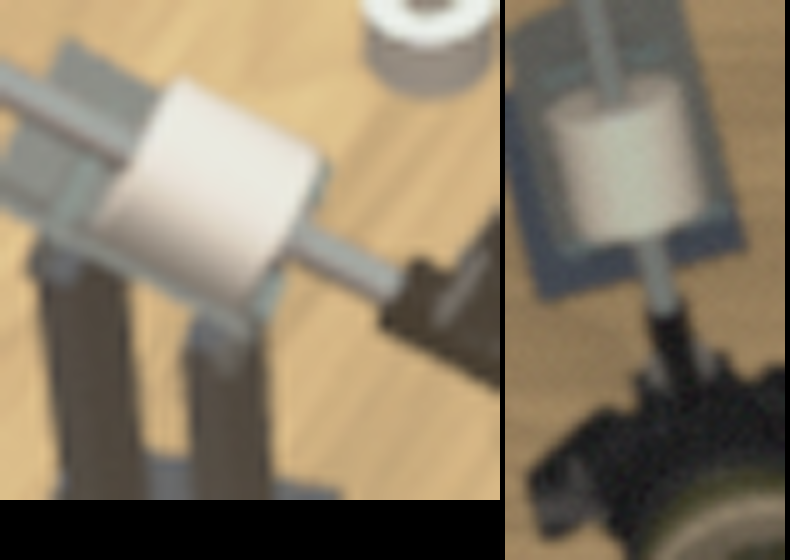

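```bash
python3 - <<'E'
from rel import *
for t in("0","l1","m1","n1"):
    f=load(f"top{t}.npz")[0].astype(float); o=[]
    for u in (304,306,315,317): # column; far-edge: grey->white going down; level 130
        s=f[136:156,u,0]; j=np.nonzero(s>120)[0][0]; o.append(round(136+j-1+(120-s[j-1])/(s[j]-s[j-1]),2))
    f=load(f"side{t}.npz")[0].astype(float)
    s=f[172,270:300,1]; q=[]
    for v in(170,172,182,184):
        s=f[v,275:312,1]; j=np.nonzero(s>190)[0]; q.append((275+j[0],275+j[-1]))
    sh,_=cv2.phaseCorrelate(load("side0.npz")[0][165:192,280:304,2].astype(float),load(f"side{t}.npz")[0][165:192,280:304,2].astype(float))
    print(t,o,q,sh)
E
```

```text
0 [np.float64(143.62), np.float64(142.8), np.float64(140.88), np.float64(141.0)] [(np.int64(286), np.int64(306)), (np.int64(285), np.int64(305)), (np.int64(288), np.int64(298)), (np.int64(292), np.int64(297))] (0.0, 0.5)
l1 [np.float64(143.53), np.float64(142.94), np.float64(140.73), np.float64(140.74)] [(np.int64(286), np.int64(305)), (np.int64(285), np.int64(304)), (np.int64(289), np.int64(299)), (np.int64(292), np.int64(297))] (0.3301245443913725, 0.527437775563774)
m1 [np.float64(143.59), np.float64(142.84), np.float64(140.67), np.float64(140.82)] [(np.int64(286), np.int64(305)), (np.int64(285), np.int64(304)), (np.int64(288), np.int64(298)), (np.int64(292), np.int64(297))] (-0.042924288506966946, 0.6147799852209541)
n1 [np.float64(143.12), np.float64(142.58), np.float64(140.42), np.float64(140.44)] [(np.int64(286), np.int64(305)), (np.int64(285), np.int64(304)), (np.int64(288), np.int64(298)), (np.int64(292), np.int64(297))] (-0.05917210410503948, 0.5477219252910253)
```

move_arm(commands=[[[0.022, 0.005, 0.011], [0, 0, 0], -1], [[-0.041, -0.01, 0.09], [0, 0, 0], -1], [[-0.041, -0.01, 0.09], [0, 0, 0], -1], [[-0.041, -0.01, 0.09], [0, 0, 0], -1], [[0, 0, 0], [0, 0, 0], -1]])

```text
clock: 11.5
tcp_pos: [0.6087, 0.0018, 0.1586]
orientation: [0.226, -0.112, 0.967, 0.025]
wrist_force: [0.8, 0.1, -1.7]
finger_gap: 0.0098
```

```bash
t=o1; python3 snap.py $t 270,150,50,50,10 295,130,40,80,7
```

```text
11.6 [-0.2293  0.0822 -0.5185  0.5525  0.1953 -0.4181] [0.6085 0.0019 0.158 ] [ 0.0408  0.7162 -2.3815] [-0.1483  0.7345 -0.0115] 0.00990583213196491
[[-0.8729 -0.2277  0.4316]
 [-0.2053  0.9737  0.0985]
 [-0.4427 -0.0026 -0.8967]] yaw 13.23553053169544 pitch 26.27376749717076
```

View pics/o1.png

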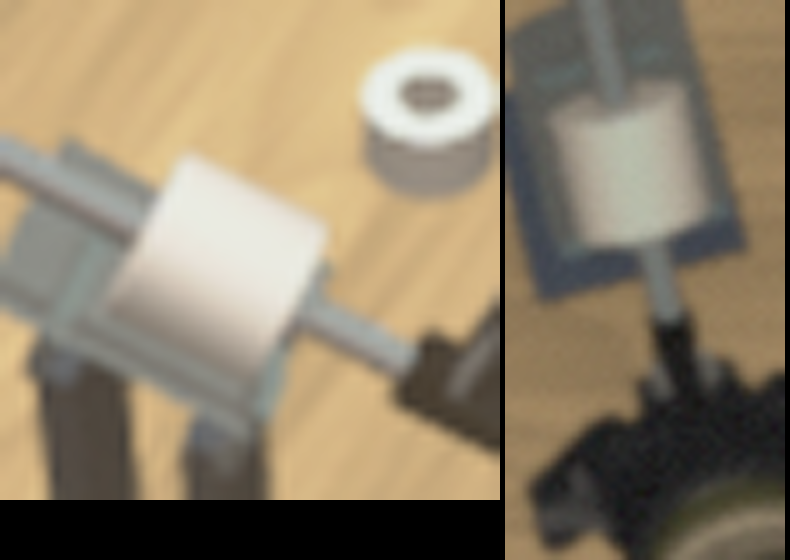

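move_arm(commands=[[[-0.082, -0.02, 0.18], [0, 0, 0], -1], [[-0.123, -0.03, 0.27], [0, 0, 0], -1], [[-0.123, -0.03, 0.27], [0, 0, 0], -1], [[-0.123, -0.03, 0.27], [0, 0, 0], -1], [[-0.082, -0.02, 0.18], [0, 0, 0], -1]])

```text
clock: 12.1
tcp_pos: [0.5872, -0.0035, 0.2065]
orientation: [0.227, -0.112, 0.967, 0.025]
wrist_force: [-0.4, -0.5, -1.9]
finger_gap: 0.0098
```

```bash
t=p1; python3 snap.py $t 260,120,70,70,7 295,120,40,80,7
```

```text
12.2 [-0.2517  0.0025 -0.4752  0.6769  0.2043 -0.4389] [ 0.5876 -0.0036  0.2067] [-0.4108 -0.9251 -1.928 ] [-0.2106  0.6966 -0.009 ] 0.00985595158212069
[[-0.8718 -0.2275  0.4339]
 [-0.2054  0.9738  0.0979]
 [-0.4448 -0.0038 -0.8956]] yaw 13.258302299218052 pitch 26.410402007133833
```

View pics/p1.png

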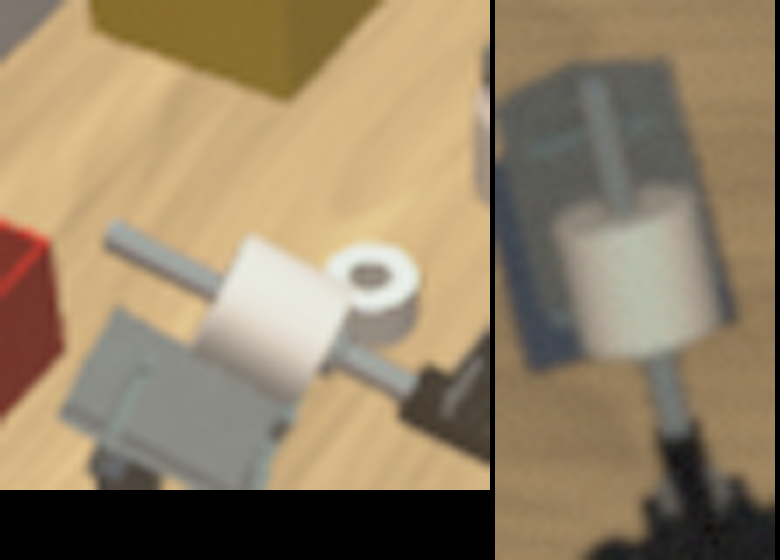

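```bash
python3 - <<'E'
from h import *
a=crop("topp1.npz",205,195,40,50,11,0);b=crop("sidep1.npz",268,270,56,60,9,0)[:, :]
H=max(a.shape[0],b.shape[0]);f=lambda i:cv2.copyMakeBorder(i,0,H-i.shape[0],0,0,0)
im=np.hstack([f(a),f(b)]);print(im.shape);cv2.imwrite("pics/st2.png",cv2.resize(im,None,fx=.8,fy=.8))
E
```

```text
(550, 944, 3)
```

View pics/st2.png

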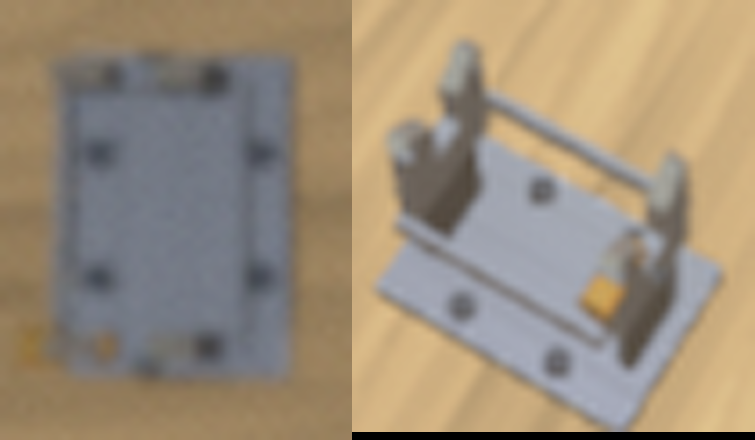

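```bash
python3 - <<'E'
from rel import *
T=lambda x,y:g(205,195,x/.8,y/.8,11); S=lambda x,y:g(268,270,x/.8-440,y/.8,9)
for nm,a,b in(("farL",(85,75),(410,128)),("farR",(172,75),(465,50)),("nearR",(172,345),(675,160)),("catch",(35,345),(600,298)),("nearL",(80,345),(632,240))):
    print(nm,tri("topp1.npz",T(*a),"sidep1.npz",S(*b)))
for z in(.004,.006,.008):
    print("R edge",onz("topp1.npz",*T(293,60),z),onz("topp1.npz",*T(290,375),z),"side L",onz("sidep1.npz",*S(375,290),z),onz("sidep1.npz",*S(625,432),z),onz("sidep1.npz",*S(722,270),z))
E
```

```text
farL (array([0.5646, 0.2829, 0.1033]), np.float64(0.0008923289725358446))
farR (array([0.5621, 0.2542, 0.1131]), np.float64(0.0022177249520005248))
nearR (array([0.4811, 0.2549, 0.1122]), np.float64(0.003358621592184957))
catch (array([0.4827, 0.3001, 0.0928]), np.float64(0.0016018686045250064))
nearL (array([0.4814, 0.2834, 0.1058]), np.float64(0.0039016416455436827))
R edge [0.5734 0.2358 0.004 ] [0.4717 0.2378 0.004 ] side L [0.5762 0.3032 0.004 ] [0.4718 0.3046 0.004 ] [0.4707 0.2365 0.004 ]
R edge [0.5733 0.2355 0.006 ] [0.4717 0.2375 0.006 ] side L [0.5756 0.3038 0.006 ] [0.4714 0.3053 0.006 ] [0.4703 0.2373 0.006 ]
R edge [0.5731 0.2352 0.008 ] [0.4717 0.2372 0.008 ] side L [0.5749 0.3045 0.008 ] [0.471  0.3059 0.008 ] [0.4699 0.2382 0.008 ]
```

move_arm(commands=[[[-0.4, 0, 0.1], [0, 0, 0], -1], [[-0.5, 0.3, 0.1], [0, 0, -0.3], -1], [[-0.5, 0.5, 0], [0, 0, -0.3], -1], [[-0.5, 0.6, 0], [0, 0, -0.3], -1], [[-0.5, 0.6, 0], [0, 0, -0.3], -1]])

```text
clock: 12.7
tcp_pos: [0.49, 0.0771, 0.2121]
orientation: [0.227, -0.029, 0.973, 0.006]
wrist_force: [-0.2, 0.5, -1.4]
finger_gap: 0.01
```

move_arm(commands=[[[-0.4, 0.7, 0], [0, 0, -0.3], -1], [[-0.4, 0.7, 0], [0, 0, -0.28], -1], [[-0.3, 0.7, 0], [0, 0, 0], -1], [[0, 0.7, 0], [0, 0, 0], -1], [[0, 0.7, 0], [0, 0, 0], -1]])

```text
clock: 13.2
tcp_pos: [0.4462, 0.2183, 0.2124]
orientation: [0.227, 0.008, 0.974, -0.003]
wrist_force: [1.4, -0.4, -2.7]
finger_gap: 0.0099
```

move_arm(commands=[[[0, 0.6, 0], [0, 0.45, 0], -1], [[0, 0.4, 0], [0, 0.5, 0], -1], [[0, 0.2, 0], [0, 0.5, 0], -1], [[0, 0, 0], [0, 0.5, 0], -1], [[0, 0, 0], [0, 0.3, 0], -1]])

```text
clock: 13.7
tcp_pos: [0.4477, 0.2656, 0.2122]
orientation: [0.071, 0.008, 0.997, -0.004]
wrist_force: [-0.3, -0.3, -2.3]
finger_gap: 0.0101
```

```bash
t=q1; python3 snap.py $t 250,210,90,90,5 190,160,60,100,5
```

```text
13.8 [ 0.4202  0.1112 -0.2442  1.0888 -0.0675  0.4333] [0.4484 0.2651 0.2119] [ 0.0706 -0.6594 -2.2301] [0.0247 0.361  0.0172] 0.009978013229639876
[[-0.9896  0.0179  0.1425]
 [ 0.0166  0.9998 -0.0103]
 [-0.1426 -0.0078 -0.9897]] yaw -0.9600572074194542 pitch 8.199898633537163
```

View pics/q1.png

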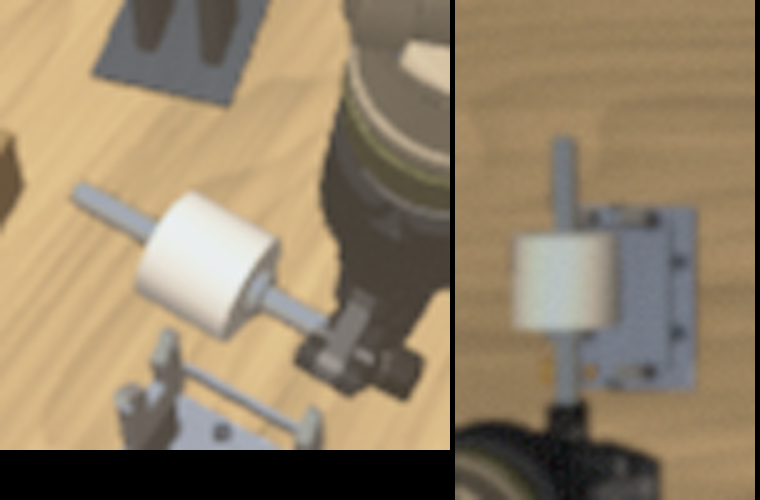

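move_arm(commands=[[[-0.1, 0.15, -0.4], [0, 0.17, 0], -1], [[0, 0, -0.5], [0, 0.17, 0], -1], [[0, 0, -0.5], [0, 0.16, 0], -1], [[0, 0, -0.4], [0, 0, 0], -1], [[0, 0, 0], [0, 0, 0], -1]])

```text
clock: 14.3
tcp_pos: [0.4402, 0.2695, 0.1361]
orientation: [0.033, 0.008, 0.999, -0.006]
wrist_force: [0.2, 0.2, -1.6]
finger_gap: 0.01
```

move_arm(commands=[[[0, 0, 0], [0, 0, 0], -1], [[0, 0, 0], [0, 0, 0], -1]])

```text
clock: 14.5
tcp_pos: [0.4433, 0.2709, 0.1408]
orientation: [0.037, 0.008, 0.999, -0.005]
wrist_force: [0.2, 0.3, -2.6]
finger_gap: 0.01
```

```bash
t=r1; python3 snap.py $t 265,255,65,65,7 200,170,45,80,7
```

```text
14.6 [ 0.4177  0.197  -0.3123  0.9964 -0.0394  0.4326] [0.4436 0.271  0.1413] [ 0.1194 -0.8387 -2.7253] [-0.0001  0.2208  0.0772] 0.009856577356557051
[[-0.997   0.0165  0.0754]
 [ 0.0158  0.9998 -0.0097]
 [-0.0756 -0.0085 -0.9971]] yaw -0.9071496338330696 pitch 4.333955985713035
```

View pics/r1.png

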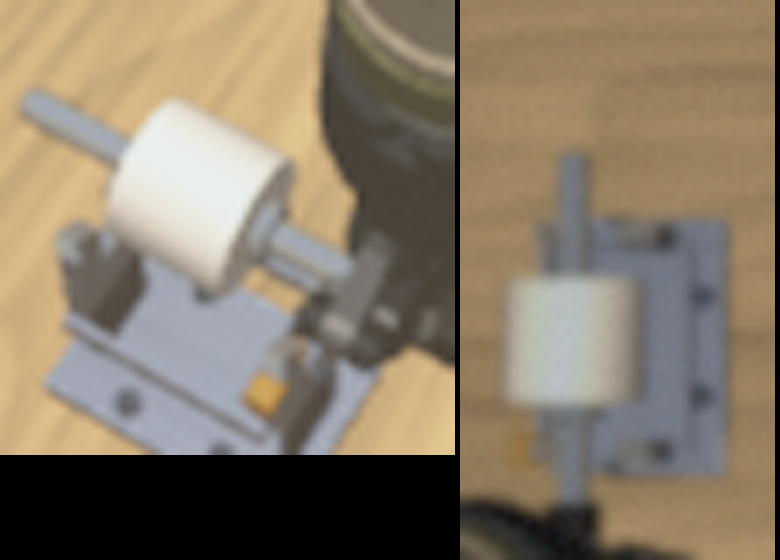

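```bash
python3 - <<'E'
from rel import *
f=load("topr1.npz")[0]
L=cen("topr1.npz",'row',list(range(193,199))+list(range(229,237)),lambda v:215.7,4)
for v,z in((195,.151),(204,.150),(231,.144),(236,.143)):
    u=L[2]+(v-L[3])*L[0]/L[1]; print(onz("topr1.npz",u,v,z))
# tip
print("tip",onz("topr1.npz",*g(200,170,112,152,7),.152))
for v in(196,198,230,232,234): print(v,f[v,205:232,0],f[v,205:232,2])
E
```

```text
topr1.npz [  0.0264  -0.9997 215.6843 195.5   ] rms 0.026120404 6
[0.582  0.2689 0.151 ]
[0.559  0.2699 0.15  ]
[0.4904 0.2734 0.144 ]
[0.4776 0.2741 0.143 ]
tip [0.5914 0.269  0.152 ]
196 [158 163 162 163 161 161 160 156 146 125 118 117 113 125 147 152 156 154
 155 157 157 158 158 158 159 156 157] [ 97 100  99 101  99  97  98  96 102 112 127 123 105  93  93  92  98  96
  96  96  95  95  98  96  98  97  95]
198 [159 159 158 155 154 154 152 148 140 123 118 114 111 125 148 154 155 155
 157 156 156 157 156 157 155 157 159] [ 99  96  97  94  94  95  91  91 101 111 126 122 104  93  94  95  95  95
  98  98  95  96  97  97  95  97  99]
230 [145 144 143 143 143 134 119 105 107 105 108 109 105 102 108 111 113 119
 117 116 116 116 117 116 117 115 115] [ 90  87  84  87  91 102 110 109 109 109 115 114 106 106 120 127 132 136
 135 134 133 134 134 134 136 133 133]
232 [150 147 144 141 136 128 118 106 111 117 116 114 108 107 114 117 118 118
 116 115 116 112 104 103 104 109 111] [ 90  87  77  70  73  82  94  99 109 120 126 122 108 111 130 135 134 128
 126 125 126 122 118 117 117 123 126]
234 [147 147 147 146 137 126 118 115 115 115 116 113 111 103 112 114 112 113
 114 115 114 105  88  71  73  94 108] [ 91  82  73  67  76  95 101 101 105 115 125 122 109 110 128 129 123 113
 109 108 107  97  82  69  79 105 123]
```

move_arm(commands=[[[0, 0, -0.15], [0, 0.12, 0], -1], [[0, 0, -0.15], [0, 0.12, 0], -1], [[0, 0, -0.15], [0, 0.1, 0], -1], [[0, 0, -0.15], [0, 0, 0], -1], [[0, 0, 0], [0, 0, 0], -1]])

```text
clock: 15.1
tcp_pos: [0.4424, 0.2703, 0.115]
orientation: [0.012, 0.008, 1.0, -0.006]
wrist_force: [-0.2, -0.4, -2.3]
finger_gap: 0.01
```

move_arm(commands=[[[0, 0, -0.1], [0, 0, 0], -1], [[0, 0, -0.1], [0, 0, 0], -1], [[0, 0, 0], [0, 0, 0], -1], [[0, 0, 0], [0, 0, 0], -1]])

```text
clock: 15.5
tcp_pos: [0.4429, 0.2708, 0.1084]
orientation: [0.013, 0.008, 1.0, -0.005]
wrist_force: [-0.8, -0.2, -2.7]
finger_gap: 0.01
```

```bash
t=s1; python3 snap.py $t 265,255,65,65,7 200,170,45,80,7
```

```text
15.6 [ 0.406   0.2551 -0.3197  0.9754 -0.02    0.4216] [0.4431 0.2709 0.1086] [-0.0971 -0.2514 -2.2051] [0.0363 0.2324 0.0685] 0.010009937597077644
[[-0.9995  0.0159  0.0269]
 [ 0.0157  0.9998 -0.0102]
 [-0.0271 -0.0098 -0.9996]] yaw -0.8971745855257915 pitch 1.5526912826834185
```

View pics/s1.png

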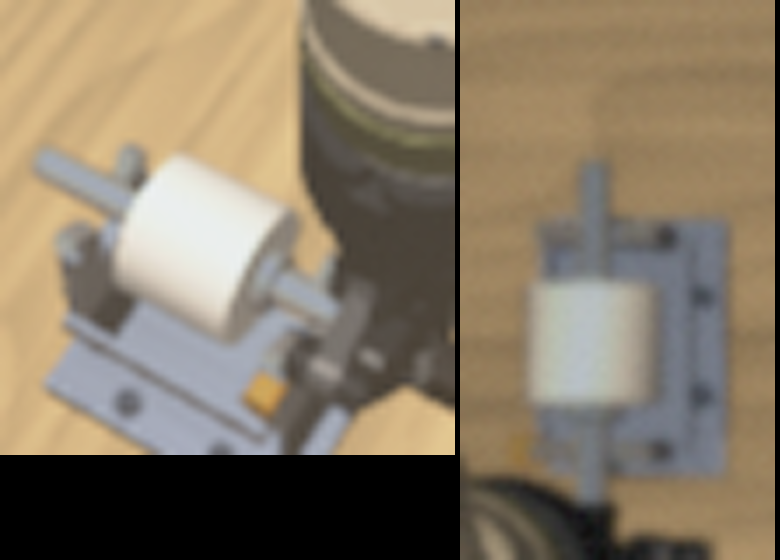

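move_arm(commands=[[[0, 0, -0.1], [0, 0, 0], -1], [[0, 0, -0.1], [0, 0, 0], -1], [[0, 0, 0], [0, 0, 0], -1], [[0, 0, 0], [0, 0, 0], -1]])

```text
clock: 16.0
tcp_pos: [0.4428, 0.2707, 0.1001]
orientation: [0.013, 0.008, 1.0, -0.005]
wrist_force: [0.2, 0.8, -2.4]
finger_gap: 0.0098
```

```bash
t=t1; python3 snap.py $t 265,255,65,65,7 205,185,35,55,10
```

```text
16.1 [ 0.406   0.2623 -0.3319  0.9563 -0.02    0.4216] [0.4431 0.2708 0.1004] [-0.0578 -0.2726 -1.5927] [0.0733 0.2181 0.0093] 0.009756302030179133
[[-0.9995  0.016   0.0265]
 [ 0.0157  0.9998 -0.0103]
 [-0.0267 -0.0099 -0.9996]] yaw -0.9026372601814244 pitch 1.5290344685819535
```

View pics/t1.png

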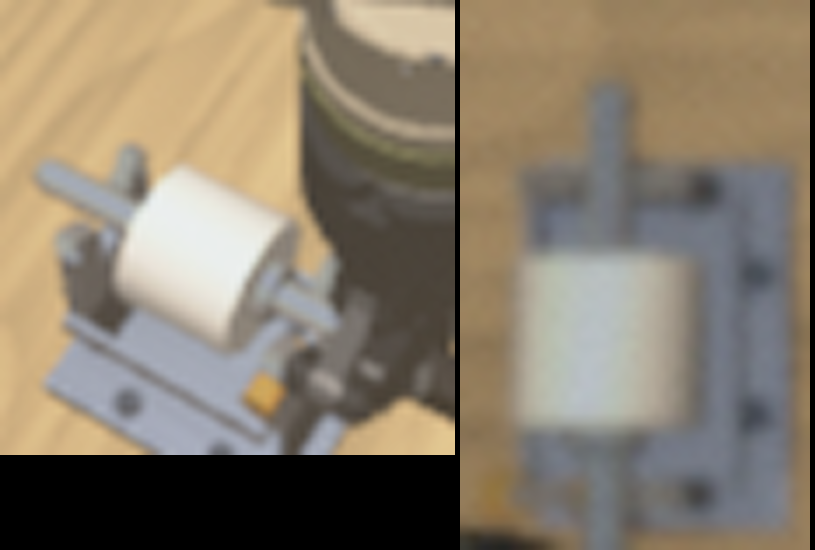

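move_arm(commands=[[[0, 0, -0.08], [0, 0, 0], -1], [[0, 0, -0.08], [0, 0, 0], -1], [[0, 0, 0], [0, 0, 0], -1], [[0, 0, 0], [0, 0, 0], -1]])

```text
clock: 16.5
tcp_pos: [0.4434, 0.2712, 0.0941]
orientation: [0.014, 0.008, 1.0, -0.005]
wrist_force: [0.7, 3.4, -2.2]
finger_gap: 0.01
```

```bash
python3 -c "
from workcell import env
import numpy as np
np.set_printoptions(precision=3,suppress=True)
for i in range(1): s=env.get_state();print(s['tcp_pos'],s['wrist_force'],s['ft_torque'])"
```

```text
[0.443 0.271 0.094] [ 0.705  3.357 -2.195] [ 0.582 -0.059  0.09 ]
```

move_arm(commands=[[[0, 0, -0.04], [0, 0, 0], -1], [[0, 0, -0.04], [0, 0, 0], -1], [[0, 0, 0], [0, 0, 0], -1]])

```text
clock: 16.8
tcp_pos: [0.4431, 0.2711, 0.0911]
orientation: [0.014, 0.008, 1.0, -0.005]
wrist_force: [-1.6, 2.4, 2.3]
finger_gap: 0.0097
```

move_arm(commands=[[[0, 0.02, 0], [0, 0, 0], -1], [[0, 0, 0], [0, 0, 0], -1], [[0, 0, 0], [0, 0, 0], -1]])

```text
clock: 17.1
tcp_pos: [0.4431, 0.2714, 0.091]
orientation: [0.013, 0.008, 1.0, -0.005]
wrist_force: [-1.4, 1.6, 2.4]
finger_gap: 0.0099
```

```bash
t=u1; python3 snap.py $t 265,255,65,65,7 205,185,35,55,10
```

```text
17.2 [ 0.4073  0.2714 -0.3452  0.9338 -0.0203  0.4232] [0.4431 0.2714 0.0909] [-0.497   0.0997  2.9642] [0.2391 0.2176 0.0635] 0.009939210579567459
[[-0.9995  0.0162  0.0267]
 [ 0.0159  0.9998 -0.0106]
 [-0.0269 -0.0101 -0.9996]] yaw -0.9138224832569919 pitch 1.5415911976304209
```

View pics/u1.png

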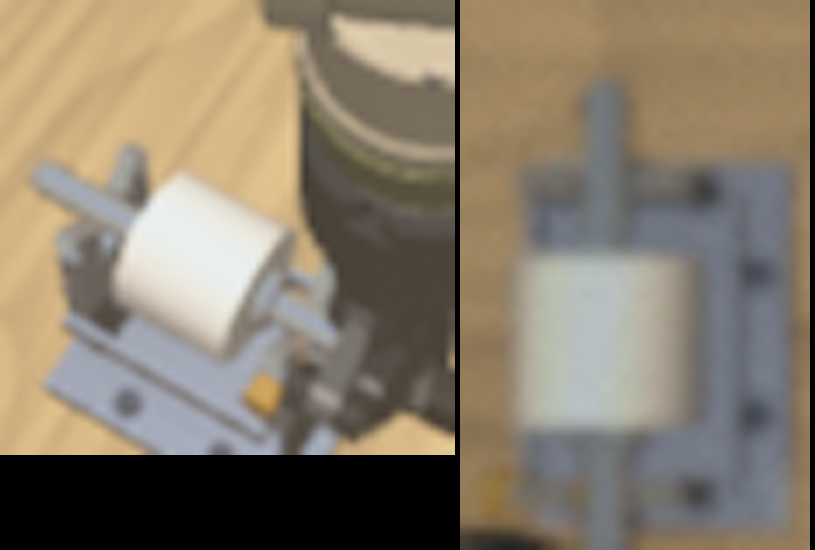

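move_arm(commands=[[[0, 0, -0.04], [0, 0, 0], -1], [[0, 0, -0.04], [0, 0, 0], -1], [[0, 0, 0], [0, 0, 0], -1]], newtons=120)

```text
clock: 17.5
tcp_pos: [0.4434, 0.2715, 0.0879]
orientation: [0.014, 0.008, 1.0, -0.005]
wrist_force: [-0.8, -0.0, 4.3]
finger_gap: 0.0086
```

```bash
python3 -c "
from workcell import env
import numpy as np
np.set_printoptions(precision=3,suppress=True)
s=env.get_state();print(s['tcp_pos'],s['wrist_force'],s['ft_torque'])"
```

```text
[0.443 0.272 0.088] [-0.794 -0.017  4.322] [0.17  0.095 0.041]
```

move_arm(commands=[[[0, 0, -0.04], [0, 0, 0], -1], [[0, 0, -0.04], [0, 0, 0], -1], [[0, 0, 0], [0, 0, 0], -1]])

```text
clock: 17.8
tcp_pos: [0.4439, 0.2715, 0.0847]
orientation: [0.014, 0.008, 1.0, -0.005]
wrist_force: [0.9, 0.4, 3.3]
finger_gap: 0.0088
```

move_arm(commands=[[[0, 0, -0.04], [0, 0, 0], -1], [[0, 0, 0], [0, 0, 0], -1]])

```text
clock: 18.0
tcp_pos: [0.4438, 0.2715, 0.0827]
orientation: [0.014, 0.008, 1.0, -0.005]
wrist_force: [2.9, 0.9, 0.9]
finger_gap: 0.0088
```

```bash
t=v1; python3 snap.py $t 265,255,65,65,7 205,185,35,55,10
```

```text
18.1 [ 0.4071  0.2795 -0.3566  0.9135 -0.0205  0.4231] [0.4438 0.2716 0.0827] [3.8275 1.0086 0.818 ] [ 0.1643 -0.754   0.0323] 0.008692884030595972
[[-0.9995  0.0163  0.0276]
 [ 0.016   0.9998 -0.0104]
 [-0.0278 -0.01   -0.9996]] yaw -0.9185696529637947 pitch 1.5911743645285439
```

View pics/v1.png

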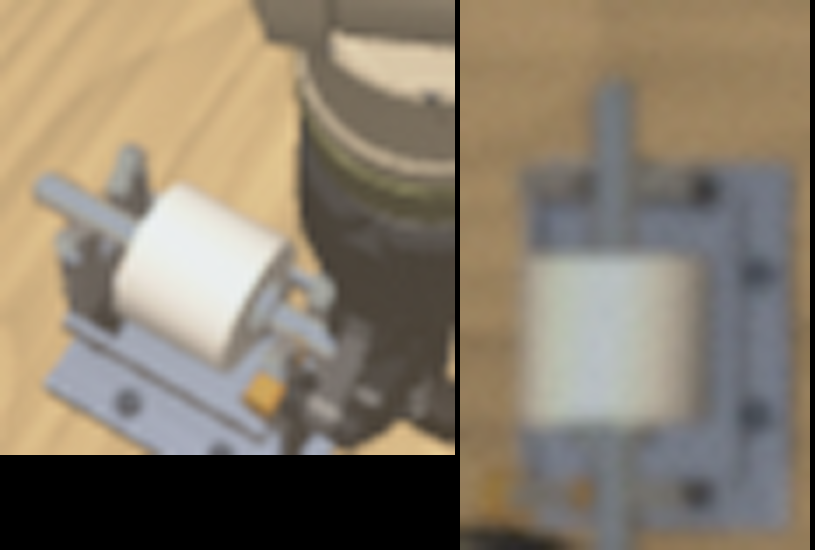

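```bash
python3 - <<'E'
from rel import *
f=load("sidev1.npz")[0]
a=crop("sidev1.npz",266,272,56,40,14,0); cv2.imwrite("pics/v2.png",a)
E
```

```text
(no output)
```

View pics/v2.png

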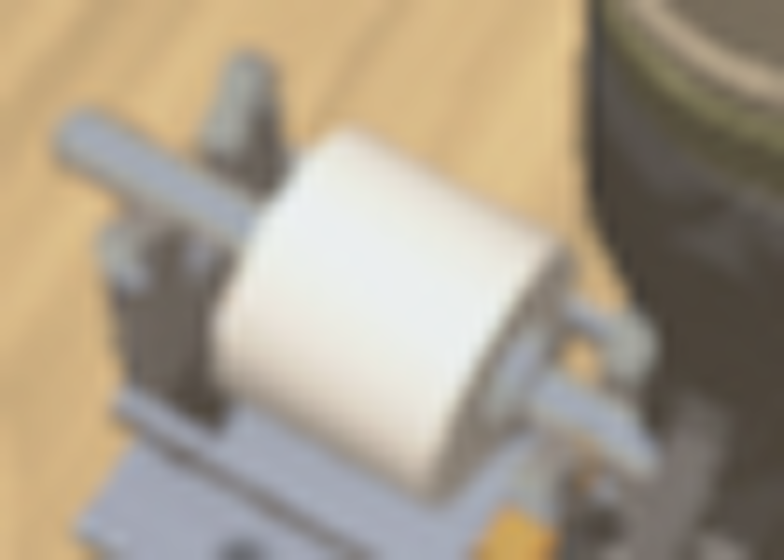

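```bash
cat > lev.py <<'E'
from rel import *
def lev(tag,s1,s2,t1,t2):
    n,m=f"top{tag}.npz",f"side{tag}.npz"
    p,d=line3(n,L2(t1,t2),m,L2(s1,s2)); print("yaw,pitch",np.degrees(np.arctan2(d[1],d[0])),np.degrees(np.arcsin(d[2])))
    for x in(.444,.481,.564,.594): print(p+d*(x-p[0])/d[0])
E
python3 - <<'E'
from lev import *
f=load("sidev1.npz")[0]
S=lambda x,y:g(266,272,x,y,14); T=lambda x,y:g(205,185,x,y,10)
lev("v1",S(90,142),S(590,408),T(154,100),T(153,520))
lev("v1",S(90,139),S(590,411),T(154,100),T(153,520))
a,b=proj("sidev1.npz",[.594,.2695,.08]),proj("sidev1.npz",[.481,.2715,.08]); print(a,b,np.degrees(np.arctan2(*(b-a)[::-1])))
a,b=proj("sidev1.npz",[.594,.2695,.082]),proj("sidev1.npz",[.481,.2715,.08]); print(np.degrees(np.arctan2(*(b-a)[::-1])))
E
```

```text
yaw,pitch -0.56043345777021 -0.10805691323247892
[0.444  0.2711 0.0914]
[0.481  0.2707 0.0913]
[0.564  0.2699 0.0911]
[0.594  0.2696 0.0911]
yaw,pitch -0.7350325662197467 0.7884891083561153
[0.444  0.2714 0.09  ]
[0.481  0.2709 0.0905]
[0.564  0.2698 0.0916]
[0.594  0.2694 0.092 ]
[269.5471 282.2818] [308.463 303.505] 28.606274345497027
28.998301807201067
```

move_arm(commands=[[[0, 0, -0.04], [0, 0, 0], -1], [[0, 0, 0], [0, 0, 0], -1]])

```text
clock: 18.3
tcp_pos: [0.4419, 0.2714, 0.0803]
orientation: [0.012, 0.008, 1.0, -0.005]
wrist_force: [0.9, 1.3, -1.6]
finger_gap: 0.0089
```

```bash
cat > st.py <<'E'
from workcell import env
import numpy as np
np.set_printoptions(precision=4,suppress=True)
s=env.get_state();print(s['tcp_pos'],s['wrist_force'],s['ft_torque'],s['orientation'])
E
python3 st.py
```

```text
[0.4419 0.2714 0.0803] [ 0.8577  1.3261 -1.628 ] [ 0.384  -0.1033  0.0829] [ 0.012   0.0078  0.9999 -0.0052]
```

move_arm(commands=[[[0, 0, -0.025], [0, 0, 0], -1], [[0, 0, 0], [0, 0, 0], -1]])

```text
clock: 18.5
tcp_pos: [0.4419, 0.2714, 0.0795]
orientation: [0.012, 0.008, 1.0, -0.005]
wrist_force: [-0.3, 1.4, -2.5]
finger_gap: 0.0086
```

move_arm(commands=[[[0, 0, -0.025], [0, 0, 0], -1], [[0, 0, 0], [0, 0, 0], -1]])

```text
clock: 18.7
tcp_pos: [0.4421, 0.2714, 0.0789]
orientation: [0.012, 0.008, 1.0, -0.005]
wrist_force: [-2.8, 1.4, 0.3]
finger_gap: 0.0088
```

move_arm(commands=[[[0, 0, -0.025], [0, 0, 0], -1], [[0, 0, 0], [0, 0, 0], -1]])

```text
clock: 18.9
tcp_pos: [0.4424, 0.2715, 0.0782]
orientation: [0.013, 0.008, 1.0, -0.005]
wrist_force: [-3.6, 1.8, 2.8]
finger_gap: 0.0084
```

```bash
python3 st.py
```

```text
[0.4424 0.2715 0.0782] [-3.5718  1.8214  2.8164] [0.2267 0.7629 0.0486] [ 0.0129  0.0079  0.9999 -0.0052]
```

move_arm(commands=[[[0, 0, -0.03], [0, 0, 0], -1], [[0, 0, 0], [0, 0, 0], -1]])

```text
clock: 19.1
tcp_pos: [0.4427, 0.2716, 0.0772]
orientation: [0.013, 0.008, 1.0, -0.005]
wrist_force: [-5.0, 0.9, 5.3]
finger_gap: 0.0088
```

move_arm(commands=[[[0, 0, -0.03], [0, 0, 0], -1], [[0, 0, 0], [0, 0, 0], -1]])

```text
clock: 19.3
tcp_pos: [0.4425, 0.2716, 0.0761]
orientation: [0.013, 0.008, 1.0, -0.005]
wrist_force: [-6.0, 0.7, 7.8]
finger_gap: 0.0092
```

```bash
python3 st.py; t=w1; python3 snap.py $t 266,272,56,40,8 205,185,35,55,10
```

```text
[0.4425 0.2716 0.0761] [-6.0087  0.7269  7.7595] [0.1797 1.1882 0.02  ] [ 0.013   0.0078  0.9999 -0.005 ]
19.4 [ 0.4076  0.285  -0.3668  0.8992 -0.0197  0.4231] [0.4425 0.2716 0.0762] [-6.271   0.3892  8.3164] [ 0.1338  1.1731 -0.0322] 0.00891603402894905
[[-0.9995  0.0158  0.0259]
 [ 0.0155  0.9998 -0.0102]
 [-0.0261 -0.0098 -0.9996]] yaw -0.8897886384267453 pitch 1.4951257234193613
```

View pics/w1.png

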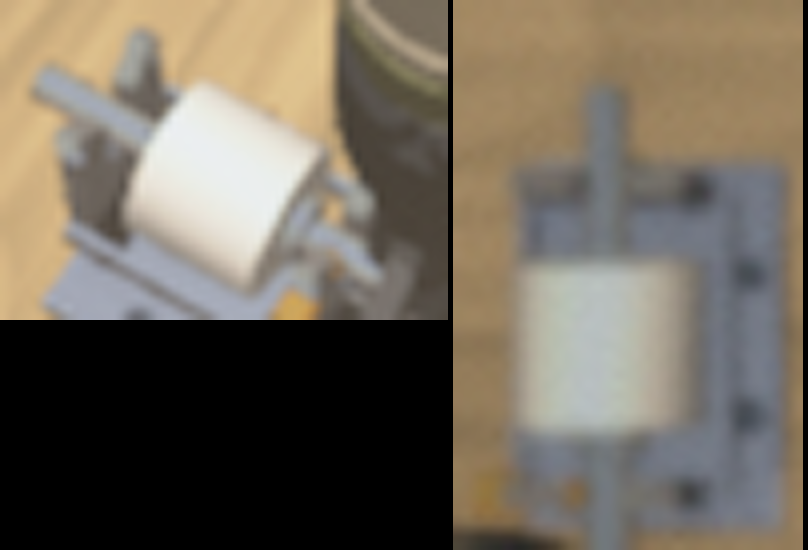

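```bash
python3 - <<'E'
from rel import *
cv2.imwrite("pics/w2.png",crop("sidew1.npz",266,272,56,40,14,0))
E
```

```text
(no output)
```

View pics/w2.png

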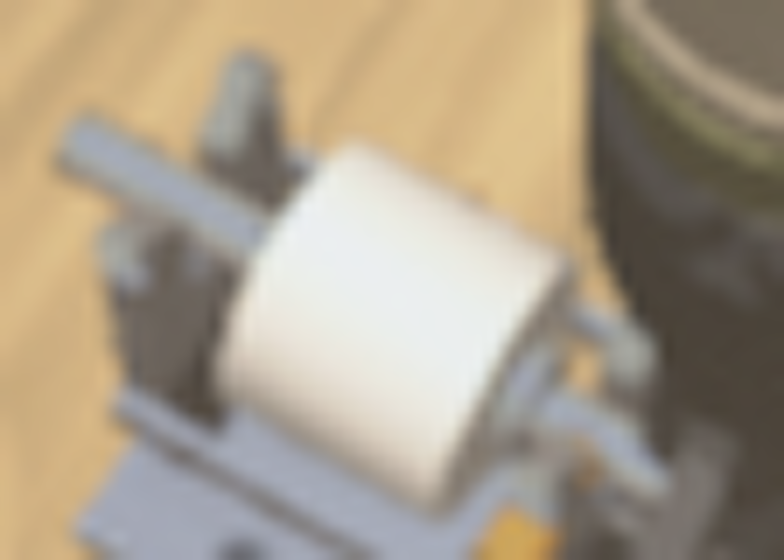

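move_arm(commands=[[[0, 0, 0.03], [0, 0.12, 0], -1], [[0, 0, 0.03], [0, 0.12, 0], -1], [[0, 0, 0], [0, 0, 0], -1]])

```text
clock: 19.7
tcp_pos: [0.4441, 0.2717, 0.0786]
orientation: [-0.003, 0.008, 1.0, -0.005]
wrist_force: [-2.7, 1.3, 4.7]
finger_gap: 0.0087
```

```bash
t=x1; python3 snap.py $t 266,272,56,40,8 205,185,35,55,10;python3 - <<'E'
from rel import *
cv2.imwrite("pics/x2.png",crop("sidex1.npz",266,272,56,40,14,0))
E
```

```text
19.8 [ 0.3992  0.3061 -0.3303  0.9433 -0.0073  0.4153] [0.444  0.2717 0.0785] [-1.138   0.6541  4.6528] [0.177  0.2682 0.0013] 0.008877910118189862
[[-0.9999  0.016  -0.0053]
 [ 0.016   0.9998 -0.0102]
 [ 0.0052 -0.0103 -0.9999]] yaw -0.9194732784572569 pitch -0.2960223056957203
```

View pics/x2.png

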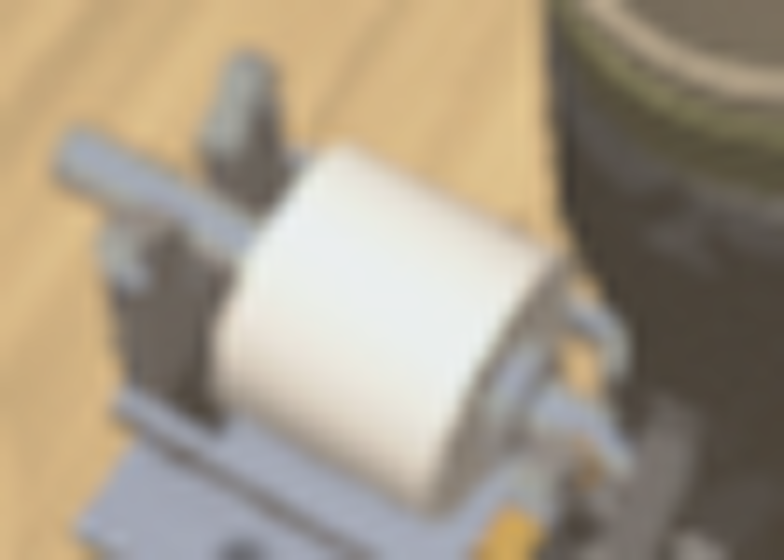

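move_arm(commands=[[[0, 0, -0.03], [0, 0, 0], -1], [[0, 0, -0.03], [0, 0, 0], -1], [[0, 0, 0], [0, 0, 0], -1]])

```text
clock: 20.1
tcp_pos: [0.4433, 0.2717, 0.0764]
orientation: [-0.003, 0.008, 1.0, -0.005]
wrist_force: [-4.9, 0.3, 10.1]
finger_gap: 0.0089
```

```bash
t=y1; python3 snap.py $t 266,272,56,40,8 205,185,35,55,10;python3 - <<'E'
from rel import *
cv2.imwrite("pics/y2.png",crop("sidey1.npz",266,272,56,40,14,0))
E
```

```text
20.2 [ 0.3997  0.3073 -0.3341  0.9386 -0.007   0.4153] [0.4433 0.2717 0.0765] [-3.1828  0.7021  9.1922] [ 0.1258  0.7474 -0.0221] 0.008687572839002145
[[-0.9999  0.0156 -0.0057]
 [ 0.0156  0.9998 -0.01  ]
 [ 0.0055 -0.0101 -0.9999]] yaw -0.894538308561844 pitch -0.3172597123533783
```

View pics/y2.png

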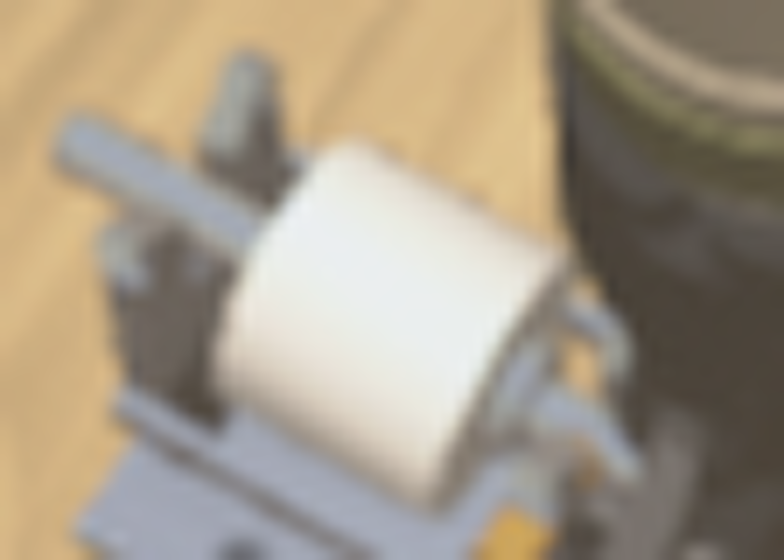

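move_arm(commands=[[[0, 0, 0.03], [0, 0.06, 0], -1], [[0, 0, 0.04], [0, 0.06, 0], -1], [[0, 0, 0], [0, 0, 0], -1], [[0, 0, 0], [0, 0, 0], -1]])

```text
clock: 20.6
tcp_pos: [0.444, 0.2717, 0.0788]
orientation: [-0.011, 0.008, 1.0, -0.005]
wrist_force: [-0.0, 0.2, 3.9]
finger_gap: 0.0088
```

```bash
t=z1; python3 snap.py $t 266,272,56,40,8 205,185,35,55,10;python3 - <<'E'
from rel import *
cv2.imwrite("pics/z2.png",crop("sidez1.npz",266,272,56,40,14,0))
E
```

```text
20.7 [ 0.3955  0.3172 -0.3137  0.964  -0.0009  0.4113] [0.444  0.2717 0.0788] [1.3934 0.8535 3.6708] [ 0.2506 -0.2655  0.0216] 0.008709876553947157
[[-0.9996  0.0157 -0.0218]
 [ 0.0159  0.9998 -0.0101]
 [ 0.0216 -0.0104 -0.9997]] yaw -0.9113829062242698 pitch -1.2391817696912681
```

View pics/z2.png

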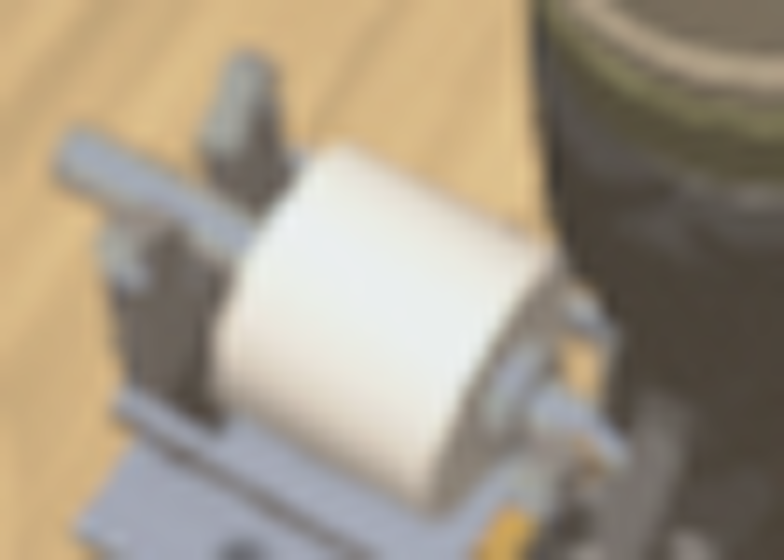

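move_arm(commands=[[[0, 0, -0.02], [0, 0.03, 0], -1], [[0, 0, 0], [0, 0, 0], -1], [[0, 0, 0], [0, 0, 0], -0.6], [[0, 0, 0], [0, 0, 0], -0.4], [[0, 0, 0], [0, 0, 0], -0.2]])

```text
clock: 21.2
tcp_pos: [0.4422, 0.2711, 0.0771]
orientation: [-0.015, 0.008, 1.0, -0.006]
wrist_force: [-0.3, -0.5, -0.5]
finger_gap: 0.0341
```

move_arm(commands=[[[0, 0, 0], [0, 0, 0], -0.2], [[0, 0, 0], [0, 0, 0], -0.1], [[0, 0, 0], [0, 0, 0], 0]])

```text
clock: 21.5
tcp_pos: [0.4429, 0.2715, 0.0777]
orientation: [-0.014, 0.008, 1.0, -0.005]
wrist_force: [1.7, 1.2, 0.5]
finger_gap: 0.0427
```

```bash
t=A1; python3 snap.py $t 266,272,56,40,8 205,185,35,55,10;python3 - <<'E'
from rel import *
cv2.imwrite("pics/A2.png",crop("sideA1.npz",266,272,56,40,14,0))
E
```

```text
21.6 [ 0.3946  0.321  -0.3112  0.9684  0.0012  0.4103] [0.443  0.2716 0.0778] [-0.2751  0.3608  0.7381] [-0.008   0.0172  0.0175] 0.042539306674792624
[[-0.9995  0.0155 -0.028 ]
 [ 0.0158  0.9998 -0.0104]
 [ 0.0279 -0.0109 -0.9996]] yaw -0.9036100207899658 pitch -1.5963355937312047
```

View pics/A2.png

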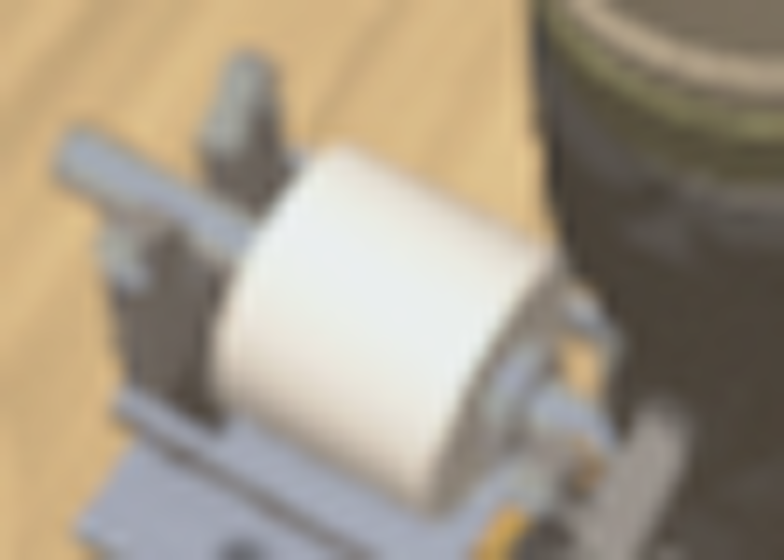

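Released; now raise and back the gripper away and look at the whole.

move_arm(commands=[[[0, 0, 0.3], [0, 0, 0], 0], [[0, 0, 0.6], [0, 0, 0], 0], [[0, 0, 0.8], [0, 0, 0], 0], [[-0.4, 0, 0.8], [0, 0, 0], 0], [[-0.8, -0.8, 0.6], [0, 0, 0], 0]])

```text
clock: 22.1
tcp_pos: [0.3982, 0.2422, 0.2042]
orientation: [-0.012, 0.007, 1.0, -0.004]
wrist_force: [0.5, -0.5, 0.2]
finger_gap: 0.0427
```

move_arm(commands=[[[-0.5, -1, 0], [0, 0, 0], 0], [[-0.5, -1, 0], [0, 0, 0], 0], [[0, -1, 0], [0, 0, 0], 0], [[0, -1, 0], [0, 0, 0], 0]])

```text
clock: 22.5
tcp_pos: [0.3552, 0.0793, 0.2025]
orientation: [-0.013, 0.007, 1.0, -0.005]
wrist_force: [0.7, 0.1, -0.8]
finger_gap: 0.0425
```

```bash
t=B1; python3 snap.py $t 264,268,60,55,8 200,180,45,75,7;python3 - <<'E'
from rel import *
cv2.imwrite("pics/B2.png",crop("sideB1.npz",266,272,56,40,14,0))
E
```

```text
22.6 [ 0.0012 -0.0652 -0.4391  1.2229 -0.0114  0.0234] [0.3559 0.0769 0.2025] [-0.0146  0.3415 -0.6505] [-0.0144 -0.0616 -0.0293] 0.04298131575554672
[[-0.9994  0.0219 -0.0259]
 [ 0.0222  0.9997 -0.0114]
 [ 0.0257 -0.012  -0.9996]] yaw -1.2702696848607966 pitch -1.4720298584647558
```

View pics/B1.png

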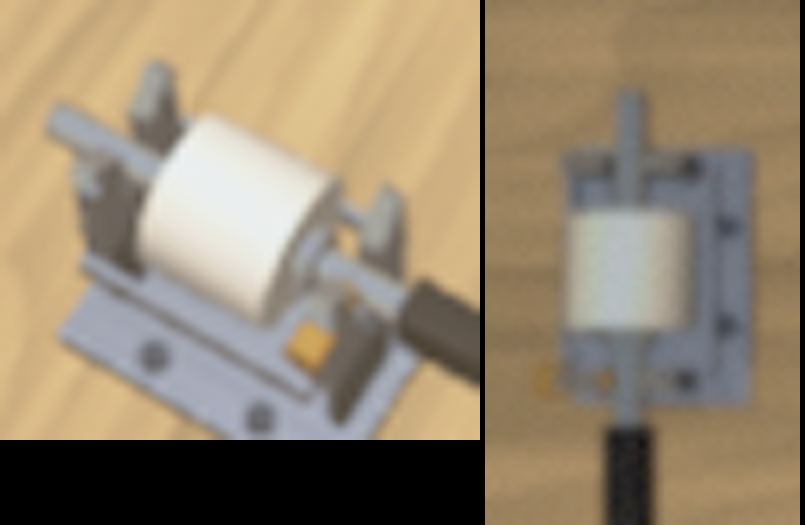

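View pics/B2.png

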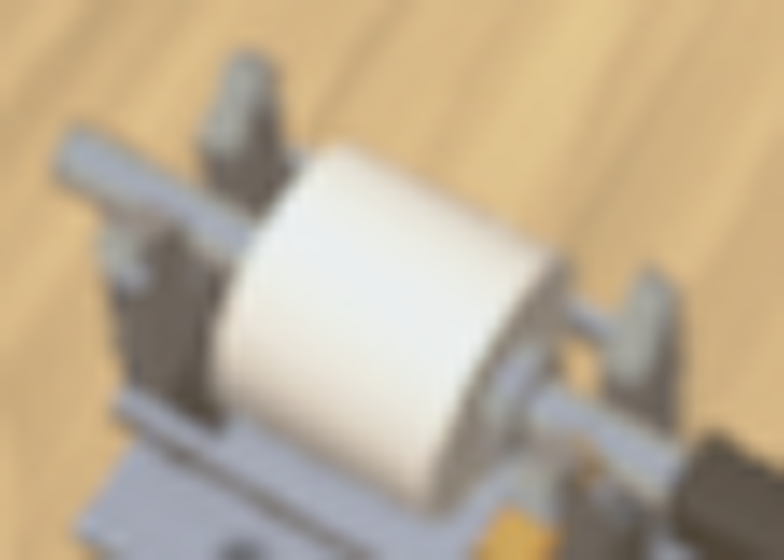

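```bash
python3 - <<'E'
from lev import *
S=lambda x,y:g(266,272,x,y,14); T=lambda x,y:g(200,180,x,y,7)
lev("B1",S(85,156),S(600,424),T(143,95),T(142,420))
n="sideB1.npz"; f=load(n)[0].astype(int)
Lt=cen("topB1.npz",'row',list(range(194,201))+list(range(236,240)),lambda v:220,4)
for c in (270,272,274,276,278,280,304,306,308,310,312):
    print(c,f[276:312,c,0]-f[276:312,c,2])
E
```

```text
yaw,pitch -0.403486786787998 -1.1198273889699186
[0.444  0.2715 0.0891]
[0.481  0.2712 0.0884]
[0.564  0.2707 0.0868]
[0.594  0.2704 0.0862]
topB1.npz [  0.0085  -1.     220.1326 209.3   ] rms 0.07746659 10
270 [74 75 76 78 73 50 22 10 21 54 78 81 81 80 80 81 81 79 78 77 78 77 77 78
 78 78 78 79 80 81 78 77 78 72 73 81]
272 [ 78  80  80  80  68  28  -8 -16  -1  17  50  73  66  57  62  70  75  79
  78  78  79  79  80  80  81  82  81  80  79  79  71  43   3 -17   0  51]
274 [ 79  78  78  78  80  67  26  -8 -15  -2  12  17  12   8   5   1   6  17
  27  35  35  48  60  44  21  20  57  69  43   8 -12 -17 -17 -18 -16  -7]
276 [ 78  81  81  80  80  80  72  32  -4 -14   0  17  17  15  10   2   8  17
  18  18  17  18  17  14  -3 -11  -2  -3 -13 -17 -17 -18 -18 -17 -17 -19]
278 [ 81  81  81  80  80  80  80  73  36  -3 -13   0  16  17  18  18  18  17
  16  17  18  17  17  17  14  -3 -12  -3   5  -9 -17 -16 -17 -18 -18 -17]
280 [ 80  80  77  65  46  33  29  41  43  22  -2 -16  -8   9  15  13  15  18
  16  17  18  18  18  17  19  19  -1 -11  -4   2 -11 -17 -17 -18 -19 -17]
304 [ 82  82  81  80  81  80  81  80  81  81  80  80  73  43  26  26  23  22
  22  20  15   8   7   3 -12  -7  10  16  14  12   9   4  11  62 109 107]
306 [ 80  81  80  81  80  80  80  79  79  79  79  76  74  66  47  34  33  19
  11  25  49  60  56  36   3 -15  -1  19  17  17  17  15  15  29  34  23]
308 [ 81  80  80  80  78  78  79  78  77  75  73  73  75  75  76  77  77  52
  10  -3  29  52  58  57  30   0 -11  10  32  42  28   9  16  17  18  18]
310 [ 78  79  80  80  80  78  75  74  75  75  75  75  76  77  78  74  62  45
  21   7   8   9  10  14  17  15   1 -15 -12   5  15  10   3  10  18  19]
312 [ 80  80  78  77  75  77  77  77  76  76  77  78  79  78  67  36  11   9
  10   9  10  10  14  17  17  17  16   3 -14 -12   5  15  16  11   7   3]
```

```bash
cat > ridge.py <<'E'
from rel import *
def ridge(n,cols,guess,w=4):
    f=load(n)[0].astype(float); s=f[...,0]-f[...,2]; o=[]
    for c in cols:
        k0=int(round(guess(c))); idx=np.arange(k0-w,k0+w+1); v=s[idx,c]; i=int(np.argmin(v[1:-1]))+1
        a,b,d=v[i-1],v[i],v[i+1]; o.append((c,idx[i]+.5*(a-d)/(a-2*b+d)))
    return np.array(o,np.float32)
E
python3 - <<'E'
from ridge import *
P=ridge("sideB1.npz",list(range(271,282))+list(range(304,313)),lambda c:284.94+(c-276)*.539,3)
Ls=cv2.fitLine(P,cv2.DIST_HUBER,0,.001,.001).ravel(); r=(P-Ls[2:])@np.array([-Ls[1],Ls[0]]); print("side slope",np.degrees(np.arctan2(Ls[1],Ls[0])),r)
f=load("topB1.npz")[0].astype(int)
for v in(195,198,200,237,239,244,250): print(v,f[v,212:230,0]-f[v,212:230,2],f[v,212:230].max(1))
for yaw in(-.3,-.6,-1.):
  Y=np.radians(yaw); c=np.array([.53,.271,.083])
  for pit in (0,-1):
    d=np.array([np.cos(Y),np.sin(Y),np.sin(np.radians(pit))])
    a,b=proj("sideB1.npz",c+.06*d),proj("sideB1.npz",c-.05*d); at,bt=proj("topB1.npz",c+.06*d),proj("topB1.npz",c-.05*d)
    print(yaw,pit,"side",np.degrees(np.arctan2(*(b-a)[::-1])),"top dx/dy",(bt-at)[0]/(bt-at)[1])
E
```

```text
side slope 28.369555 [ 0.1648  0.049   0.0377 -0.0195  0.0008 -0.0312 -0.1581 -0.0857 -0.0635
  0.0213  0.0421  0.1562  0.061  -0.0792 -0.3535 -0.3421 -0.0029  0.026
  0.0418  0.0019]
195 [62 61 58 61 57 53 33  3 -9 -4 18 42 57 61 60 60 62 60] [158 156 155 154 149 146 135 124 124 116 113 127 146 152 153 155 154 155]
198 [ 57  58  57  57  57  54  34   3 -10  -2  15  42  57  59  58  59  59  61] [151 147 149 149 150 150 139 122 125 115 113 129 147 152 154 154 155 156]
200 [ 50  46  40  38  39  36  23   0 -10  -4  15  33  43  48  46  46  46  49] [144 144 144 142 145 143 131 122 127 118 109 119 137 145 146 146 146 146]
237 [ 39  19  12  13  14  11   4  -8 -12  -1   8   7   7   4   5   5   4   3] [136 132 126 128 124 121 116 120 122 111 103 105 113 116 117 113 113 113]
239 [54 57 55 53 56 46 22 -5 -8  1 21 41 49 52 54 54 52 55] [144 144 143 141 141 133 121 117 117 110 111 121 134 139 141 141 141 143]
244 [61 62 63 57 48 22  2  2  0  7  4 22 44 60 62 62 61 62] [160 159 159 153 128  75  39  34  37  37  35  62 114 149 159 160 158 158]
250 [62 62 63 61 48 24  5  2  3  0  5 22 46 60 64 65 65 63] [159 158 159 153 126  73  40  37  40  31  35  63 118 157 164 166 169 168]
-0.3 0 side 27.876529741040283 top dx/dy 0.0025805528656956235
-0.3 -1 side 27.475910155220856 top dx/dy -0.0008104764681916809
-0.6 0 side 28.176037974051102 top dx/dy -0.002662239508705192
-0.6 -1 side 27.77662329989668 top dx/dy -0.0060554927020250345
-1.0 0 side 28.57582828867947 top dx/dy -0.009651793408368883
-1.0 -1 side 28.178041242450963 top dx/dy -0.013048155783402121
```

```bash
python3 - <<'E'
from rel import *
a=load("top0.npz")[0].astype(int);b=load("topB1.npz")[0].astype(int)
d=(np.abs(a-b).max(2)>40).astype(np.uint8)
k,l,s,c=cv2.connectedComponentsWithStats(d)
for i in range(1,k):
    if s[i,4]>6: print(s[i])
b=load("topB1.npz")[0];cv2.imwrite("pics/B3.png",b[...,::-1])
for t in("0","B1"):
    f=load(f"side{t}.npz")[0].astype(int); m=(f[...,0]>170)&(f[...,2]<90)&(f[...,1]>100); m[:290]=0;m[330:]=0;m[:,:290]=0;m[:,325:]=0
    ys,xs=np.nonzero(m); print(t,xs.mean(),ys.mean(),len(xs))
E
```

```text
[302 142  21  23 380]
[407 186   8  58 278]
[212 210  16  17 253]
[217 240   8  18 133]
[ 244  274   76   64 1004]
[279 277   8   5  19]
[ 553  320   87   80 3127]
[ 269  329  174   71 6962]
[540 339  18   8  76]
[529 340   5  15  49]
[601 343  19   7  73]
[540 348   3   9  17]
[534 357   4   3  10]
[242 372   5  12  25]
[615 377   5   9  23]
[239 385   5  15  35]
[302 394  10   6  38]
[635 394   5   6  18]
[617 398   6   2   7]
0 302.8333333333333 311.3333333333333 6
B1 303.2 311.2 5
```

View pics/B3.png

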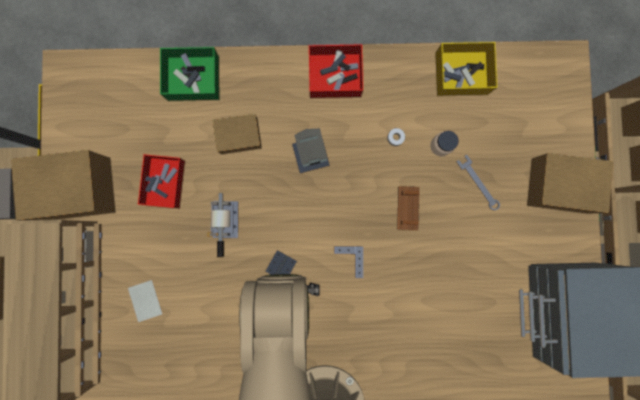

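```bash
python3 -c "
from workcell import job,env
print(job.hand_in(),env.get_state()['clock'])"
```

```text
the job is handed in; nothing more can be done
the job is handed in; nothing more can be done
```

The roller now hangs on the axle in the steel stand, and I handed the job in after about 23 s of the 69 s allowed; no verdict was reported.

**What I did:** I took the axle from the rest by its handle and slid it through the roller from the chute's low end. I stopped when the collar met the roller, which moved up about 1 mm with no force beyond noise. I lifted the roller out square to the chute, pressed the axle down past the ball catch with the handle outside on the catch side, let go and moved the arm clear.

**Last checks that passed:**
- **Level:** the axle measures level to within about 0.5° using both cameras together.
- **Past the catch:** the upward force rose to about 6.6 N net, fell away as the ball let go, then rose again against the slot bottom. A level axle with the ball sprung out means the near end is below the ball.
- **Roller:** it hangs between the two uprights, next to the collar.
- **Other things:** comparing the first and last top views, only the axle, the roller and the arm changed. The arm hid part of the hinge plate in the last view, so I could not fully check that one.

**What disagreed or went wrong:**
- **Side camera:** it reads heights about 3 to 8 mm too high against the known heights and the arm's own position, so I aligned things by comparing them within the same picture.
- **Tilt while pressing:** extra pressing on the handle briefly tilted the axle about 2° tip-up. I lowered the far end again before letting go.
- **Grip reading:** the fingers read about 10 mm on the 16 mm handle, and I did not find out why.
- **Catch travel:** I could not measure it directly, so "fully home" rests on the level and force checks above.

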